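Take the pile apart and set up the slide-labelling place

ROBOT

A 6-joint arm with a two-finger parallel gripper is mounted at the origin on a cart in front of the work surface, level with it; the furniture and walls round the work are solid. World frame = base frame: x ahead of the robot, y to its left, z up, the work surface at z = 0. Lengths are in mm, angles in rad, forces in N, time in s.
With the tool pointing down it reaches from about 250 to 850 mm from the base axis. Payload 12.5 kg.
Tool frame: the origin (TCP) lies midway between the tips of the shut fingers; the grasp point (between the pads) lies 19 mm behind it; z points along the fingers, y is the direction in which the jaws open and shut (so a half turn about z gives the same grasp; the last joint's range is limited). The gripper opens to 93 mm and grips with 3 to 60 N. Pads are 15 mm wide; open, the fingers measure 128 mm over their backs; the gripper's body (75 mm by 188 mm) begins 65 mm behind the grasp point.
Start: joints at [1.02, 0.351, 1.652, -0, 1.139, -0.085], TCP at [246.994, 491.405, 218.633] pointing down, gripper open.
Joint ranges: [-2.75, 2.75], [-0.79, 2.1], [0.01, 2.65], [-1.57, 4.71], [0.07, 3.14], [-2.87, 2.87]. Speed limits (rad/s): [2.22, 2.22, 2.79, 3.14, 3.14, 3.14].

INTERFACE

Orientations are given as a rotation vector (axis times angle).
In Python, from cell import ctrl gives the robot as it stands.
- The arm moves only by the tool step_arm, never from a script. Its argument "deltas" is a list that holds one entry, the list of rows, each a list of 5 numbers: the gripper command: -1 is fully open, 1 is shut, values between are in proportion, then the shift along the tool's x, y, z in m, then the turn about the tool's z in rad. In form: [[[gripper, tx, ty, tz, yaw], ...]]. A call has exactly 10 rows; each row shifts and turns the pose as measured when the row begins, along the tool's axes as they then stand; what a row does not reach is not made up. A row lasts 1/8 s, in which the tool goes at most 62.5 mm and 10.7 degrees, less where a joint would pass 70% of its speed; a pose out of reach is approached as far as the arm can. A call is refused whole if a number of a shift passes 0.0625 or a number of a turn 0.188, either way. A call with a gripper value outside its range is refused whole. The fingers move at their own pace and stop on an object; "grip_force" is the grip in N (left out, the last holds). Time passes only in rows, so rows that do not move let the fingers close, or fill a call up. It gives the time, the measured TCP pose, the force and the opening at its end, in the units of the state.
- ctrl.sense(): the state, without advancing time (a new reading comes with each control period).
- ctrl.snapshot(name): name is "side" or "top"; returns the picture (384x512x3 uint8, blue, green, red); there is no depth.
- ctrl.camera_params(name): a dict with "vfov" (degrees; the focal length in pixels is half the picture's height over the tangent of half this angle, whatever the lens; pixels are square), "cx", "cy" (the principal point, pixels), "camera_from_world" (4x4, takes a point from world to camera coordinates). Camera axes: x right, y down, z forward; pixel columns grow to the right and rows downward; lengths in mm; the calibration is good to about 2 mm. A picture is of the moment at which its call begins. camera_params takes no time and is no camera call.
- ctrl.hand_in(): hands the job in, once; it reports no verdict.
Trained networks look in the newest picture that a camera, given by its name, has taken for a name from the list of things; names that differ only in an ending like _2 or _b are one class to them, and where a whole thing is asked for, a point or a joint stands for the part that bears it (a point fixed in the world has none). Each returns a list of dicts, best first, with "score" (0 to 1); they miss things now and then, are a little off and sometimes report something else, mostly with a low value. They report only what shows in the picture. A call takes as long as a camera call. They do not tell look-alikes from the thing itself.
- ctrl.find_in(camera, name): "centre" ([column, row] in pixels, amid what is visible of it).
- ctrl.cut_out(camera, name): "pixels" (384x512 bool, what is visible of it) and "centre" ([column, row] in pixels, amid what is visible of it).
- ctrl.mark_of(camera, name): "centre" ([column, row] in pixels: a listed point, or the origin of a listed thing).
The state is a dict: "time_s": time; "q": joint angles; "qd": joint speeds; "joint_torque": joint torques, N m; "tool_pos": TCP position; "ee_rot": TCP orientation; "ft_force": force on the tool from outside, world axes, zero at the start; "ft_torque": the same for the moment, N m; "finger_gap": finger opening in mm.
Only numpy, scipy, OpenCV 4.12 (cv2) and the standard library are available. Lean on these libraries where they do the work, as an engineer would, in place of code of your own. Each camera call takes 0.05 s, during which the arm holds its last target.

TASK

A pile of supplies was dumped on the bench. Take it apart from the top down, one thing at a time, and give each thing its own place: the small white-capped brown bottle upright in the green holder, the white label roll flat in the middle of the yellow stand, the tan tape roll flat in the middle of the black stand, and last the blue slide box flat in the metal tray, its long side along the tray's long side. Do not knock over this bottle, the taller black-capped bottle or the red-lidded cup, and let go of everything at the end.

Things in the scene. Friction and masses are not known exactly. Their poses are not given: they have to be found in the camera images.
- small_bottle_mid (a point): Top of the pile: small brown reagent bottle with a WHITE cap, standing upright, 36 mm diameter body (lower 52 mm), cap and neck 20 mm diameter, 75 mm tall in all. The point is its centre half-way up (37.5 mm above its foot); z axis points up along the bottle.
- label_roll_mid (a point): Second in the pile, under the small bottle: roll of blank white labels lying flat, 56 mm diameter, 26 mm high. The point is its centre half-way up (13 mm above its underside); z is the roll's axis. In the pile each thing stands up to 5 mm off the centre of the one below.
- tape_roll_mid (a point): Third in the pile, under the label roll: tan roll of packing tape lying flat, 66 mm diameter, 19 mm high. The point is its centre half-way up (9.5 mm above its underside); z is the roll's axis.
- slide_box_mid (a point): Bottom of the pile, on the bench: blue closed slide box (the lid does not come off), 84 mm along its x axis, 62 mm along its y axis, 40 mm high. The point is its centre half-way up (20 mm above its underside).
- green_holder_floor (a point): Green round holder like a shallow cup, fixed on the bench, for the small bottle. The point is the centre of the inner floor, 4 mm above the bench; inside 60 mm diameter, outside 68 mm, rim 12 mm above the bench.
- yellow_stand_top (a point): Yellow round stand, fixed on the bench, for the label roll: flat top 84 mm diameter, 14 mm above the bench, no rim. The point is the centre of the top.
- black_stand_top (a point): Black round stand, fixed on the bench, for the tape roll: flat top 96 mm diameter, 14 mm above the bench, no rim. The point is the centre of the top.
- metal_tray_floor (a point): Shallow bare-metal rectangular tray with a grey mat, fixed on the bench, for the slide box. The point is the centre of the inner floor, 4 mm above the bench; inside 108 mm along its x axis and 86 mm along its y axis, walls 4 mm thick, rim 10 mm above the bench.
- tall_bottle_mid (a point): Bystander, to be left standing: taller brown bottle with a BLACK cap, 48 mm diameter, 95 mm tall, loose. The point is its centre half-way up.
- red_cup_mid (a point): Bystander, to be left standing: specimen cup with a dark red lid, 53 mm diameter, 58 mm tall, loose. The point is its centre half-way up.
Mind the look-alikes: they are no part of the job. Several things look just like the part that bears black_stand_top: the one meant starts farthest to the robot's left.

How it is judged:
By the outcome, as a careful person would: the job done as asked, in the order asked, and still so for the second after the job is handed in, with the robot touching nothing.
It also fails if it takes over 112 s, if anything falls off the work surface, if the arm or the gripper's body presses on something with over 40 N, if the wrist force passes 120 N, or if a joint passes its speed limit or range.

## Working session

There is one attempt and no reset: what is moved stays moved. The work goes in short steps, Python scripts to look and compute and a tool call to move; the robot and the scene stay as the last step left them, time stands still between calls to the robot, and variables do not carry over. Pictures are saved under pics/ and viewed, and the job is handed in when it is done.

Besides the shell and the picture viewer there is one more tool, called after ">>>" by a JSON object that holds its "fn" and its "kwargs", one argument or row to a line. step_arm: Moves the arm, as the interface text tells. Its arguments: {"type":"object","properties":{"deltas":{"type":"array","items":{"type":"array","items":{"type":"array","items":{"type":"number"}}}},"grip_force":{"type":"number"}},"required":["deltas"]}

```bash
ls; mkdir -p pics
cat > h.py <<'E'
import numpy as np,cv2
from cell import ctrl
def cam(n):
    p=ctrl.camera_params(n); f=192/np.tan(np.radians(p['vfov'])/2)
    return f,p['cx'],p['cy'],np.array(p['camera_from_world'])
def toz(n,px,z):
    f,cx,cy,T=cam(n); d=np.array([(px[0]-cx)/f,(px[1]-cy)/f,1.]); R=T[:3,:3]
    d=R.T@d; o=-R.T@T[:3,3]; return (o+d*(z-o[2])/d[2])
def proj(n,P):
    f,cx,cy,T=cam(n); P=np.atleast_2d(P); c=P@T[:3,:3].T+T[:3,3]
    return np.c_[f*c[:,0]/c[:,2]+cx,f*c[:,1]/c[:,2]+cy]
E
python3 - <<'E'
from h import *
print(ctrl.sense())
for n in ('side','top'):
    cv2.imwrite(f'pics/{n}0.png',ctrl.snapshot(n)); print(n,ctrl.camera_params(n))
H=dict(small_bottle_mid=37.5+85,label_roll_mid=72,tape_roll_mid=49.5,slide_box_mid=20,green_holder_floor=4,yellow_stand_top=14,black_stand_top=14,metal_tray_floor=4,tall_bottle_mid=47.5,red_cup_mid=29)
for k,z in H.items():
  for n in ('top','side'):
    print(k,n,[(round(r['score'],2),np.round(r['centre']).tolist(),toz(n,r['centre'],z)[:2].round(1).tolist()) for r in ctrl.mark_of(n,k)[:4]])
E
```

```text
pics
{'time_s': 0.0, 'q': array([ 1.02041136e+00,  3.51230591e-01,  1.65243371e+00, -9.15505864e-06,
        1.13912497e+00, -8.45978016e-02]), 'qd': array([-0.00090571,  0.00099476, -0.00033438, -0.00046086, -0.00288947,
        0.0001722 ]), 'joint_torque': array([ 7.43498931e-04, -4.97327471e+01, -2.85258061e+01,  6.99254614e-02,
        2.56819383e-02, -8.54896416e-05]), 'tool_pos': array([246.81014818, 491.11312006, 218.10087555]), 'ee_rot': array([-7.24970205e-01, -3.05642307e+00,  1.78956923e-03]), 'ft_force': array([ 0.49764684,  0.23358109, -0.03102087]), 'ft_torque': array([0.00102755, 0.07051634, 0.00618077]), 'finger_gap': 92.69222061298615}
side {'vfov': 54.85319601247155, 'cx': 257.9939648461751, 'cy': 190.23832373770813, 'camera_from_world': array([[-9.95250839e-01, -9.66688129e-02,  1.14414993e-02,
         5.26818270e+02],
       [-6.97261445e-02,  6.25928175e-01, -7.76757481e-01,
         1.35140062e+02],
       [ 6.79266668e-02, -7.73866307e-01, -6.29695885e-01,
         1.19519799e+03],
       [ 0.00000000e+00,  0.00000000e+00,  0.00000000e+00,
         1.00000000
[... 1215 characters left out ...]
27, [157.0, 230.0], [440.3, 221.6])]
yellow_stand_top side [(0.53, [289.0, 180.0], [433.6, -213.7])]
black_stand_top top [(0.86, [237.0, 226.0], [450.3, 5.1]), (0.61, [369.0, 230.0], [438.4, -355.9])]
black_stand_top side [(0.95, [279.0, 215.0], [461.1, -14.7])]
metal_tray_floor top [(0.9, [133.0, 170.0], [610.7, 297.5])]
metal_tray_floor side [(0.59, [221.0, 292.0], [600.1, 297.9]), (0.24, [278.0, 254.0], [453.9, 147.5])]
tall_bottle_mid top [(0.71, [268.0, 181.0], [571.1, -80.2]), (0.33, [237.0, 223.0], [458.9, 4.2])]
tall_bottle_mid side [(0.82, [245.0, 192.0], [582.3, -79.7])]
red_cup_mid top [(0.64, [225.0, 178.0], [580.7, 36.1])]
red_cup_mid side [(0.65, [244.0, 220.0], [572.5, 36.9])]
```

View pics/top0.png

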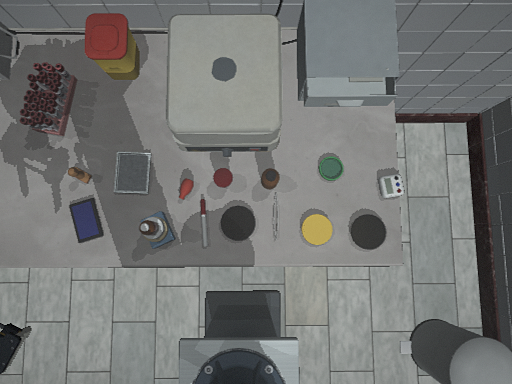

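View pics/side0.png

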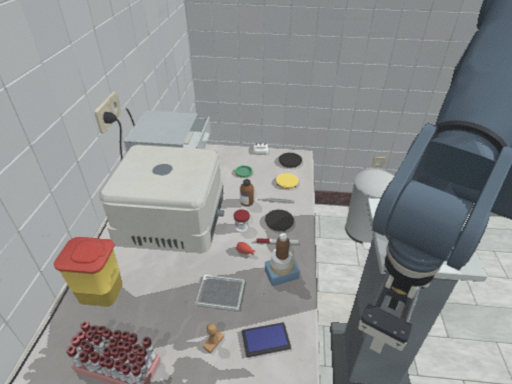

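Run:
```python
from h import *
s=ctrl.sense(); P=s['tool_pos']
for n in('top','side'): print(n,proj(n,P))
im=cv2.imread('pics/top0.png'); c=im[140:265,80:400]; cv2.imwrite('pics/topz.png',cv2.resize(c,None,fx=2.5,fy=2.5,interpolation=cv2.INTER_CUBIC))
im=cv2.imread('pics/side0.png'); c=im[210:320,190:330]; cv2.imwrite('pics/sidez.png',cv2.resize(c,None,fx=5,fy=5,interpolation=cv2.INTER_CUBIC))
c=im[225:355,0:1]
H=dict(green_holder_floor=12,yellow_stand_top=14,black_stand_top=14,metal_tray_floor=10,label_roll_mid=85,tape_roll_mid=59,slide_box_mid=40,small_bottle_mid=160,tall_bottle_mid=95,red_cup_mid=58)
for k,z in H.items():
  for n in ('top','side'):
    for r in ctrl.cut_out(n,k)[:3]:
      m=r['pixels'].astype(np.uint8); ys,xs=np.nonzero(m)
      cs,_=cv2.findContours(m,0,2); cc=max(cs,key=cv2.contourArea)
      (ec,_,_)=cv2.minAreaRect(cc)
      if len(cc)>5: ec,ax,an=cv2.fitEllipse(cc)
      print(k,n,round(r['score'],2),m.sum(),[xs.min(),xs.max(),ys.min(),ys.max()],'ell',np.round(ec,1),toz(n,ec,z)[:2].round(1))
```

```text
top [[  7.58226817 319.27975197]]
side [[383.80760592 326.53932456]]
green_holder_floor side 0.76 170 [np.int64(235), np.int64(251), np.int64(166), np.int64(177)] ell [243.1 171.3] [ 611.  -249.3]
yellow_stand_top top 0.85 688 [np.int64(303), np.int64(331), np.int64(214), np.int64(244)] ell [317.1 228.7] [ 443.3 -214.4]
yellow_stand_top side 0.49 285 [np.int64(276), np.int64(297), np.int64(173), np.int64(189)] ell [286.  180.9] [ 444.6 -204.5]
black_stand_top top 0.66 990 [np.int64(351), np.int64(386), np.int64(214), np.int64(249)] ell [368.2 231.6] [ 435.  -353.9]
black_stand_top top 0.55 982 [np.int64(221), np.int64(255), np.int64(206), np.int64(240)] ell [238.  222.6] [460.9   1.5]
black_stand_top side 0.86 454 [np.int64(265), np.int64(292), np.int64(210), np.int64(231)] ell [278.5 220.1] [461.2   9. ]
metal_tray_floor top 0.75 1425 [np.int64(114), np.int64(151), np.int64(152), np.int64(193)] ell [132.7 171.8] [603.6 295.2]
metal_tray_floor side 0.79 1355 [np.int64(195), np.int64(244), np.int64(275), np.int64(310)] ell [220.4 292.5] [601.6 303.1]
metal_tray_floor side 0.39 259 [np
[... 1455 characters left out ...]
45 785 [np.int64(302), np.int64(333), np.int64(214), np.int64(245)] ell [317.  229.2] [ 439.9 -199.9]
tall_bottle_mid side 0.9 312 [np.int64(239), np.int64(252), np.int64(179), np.int64(206)] ell [245.7 193.5] [571.7 -17.6]
tall_bottle_mid side 0.28 296 [np.int64(276), np.int64(297), np.int64(173), np.int64(189)] ell [286.  180.8] [445.6 -99.1]
red_cup_mid top 0.5 261 [np.int64(214), np.int64(232), np.int64(169), np.int64(186)] ell [222.7 177.5] [579.   41.2]
red_cup_mid top 0.36 969 [np.int64(221), np.int64(256), np.int64(206), np.int64(240)] ell [237.8 222.9] [458.1   0.9]
red_cup_mid side 0.85 289 [np.int64(233), np.int64(248), np.int64(210), np.int64(231)] ell [240.7 219.5] [577.4  65.3]
```

View pics/topz.png

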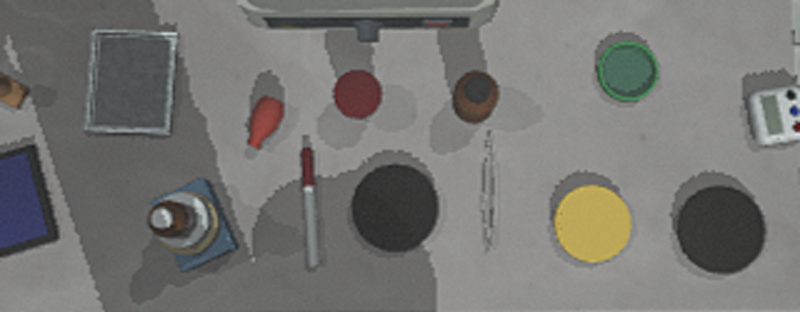

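View pics/sidez.png

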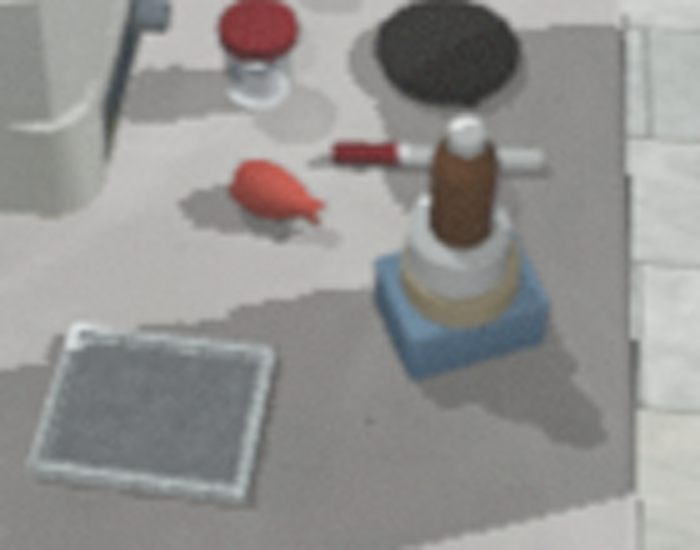

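```bash
cat > fix.py <<'E'
from h import *
from scipy.optimize import least_squares
def fit(n,im,mask,z):
    cs,_=cv2.findContours(mask.astype(np.uint8),0,1); c=max(cs,key=cv2.contourArea)
    e=cv2.fitEllipse(c); 
    P=np.array([toz(n,p,z)[:2] for p in c[:,0,:].astype(float)])
    # circle fit
    A=np.c_[2*P,np.ones(len(P))]; s=np.linalg.lstsq(A,(P**2).sum(1),rcond=None)[0]
    return s[:2].round(1),round(2*np.sqrt(s[2]+s[0]**2+s[1]**2),1),np.round(e[0],1)
if __name__=='__main__':
  for n,rois in (('top',dict(green=(312,148,350,188),yellow=(296,208,338,250),black=(215,200,262,246))),('side',dict(green=(230,160,257,182),yellow=(270,168,304,196),black=(258,206,300,236)))):
    im=cv2.imread(f'pics/{n}0.png'); hsv=cv2.cvtColor(im,cv2.COLOR_BGR2HSV)
    h,s,v=[hsv[...,i].astype(int) for i in range(3)]
    M=dict(green=(h>60)&(h<95)&(s>80),yellow=(h>18)&(h<35)&(s>90),black=v<70)
    for k,(a,b,c,d) in rois.items():
      m=np.zeros(v.shape,bool); m[b:d,a:c]=M[k][b:d,a:c]
      print(n,k,fit(n,im,m,dict(green=12,yellow=14,black=14)[k]))
E
python3 fix.py
```

```text
top green (array([ 612. , -257.3]), np.float64(64.7), array([330.7, 168. ]))
top yellow (array([ 442.8, -212.9]), np.float64(81.5), array([316.5, 229. ]))
top black (array([460.7,   3.1]), np.float64(92.3), array([237.4, 222.8]))
side green (array([ 610. , -252.4]), np.float64(64.9), array([243.5, 170.9]))
side yellow (array([ 442.5, -208.4]), np.float64(83.0), array([286.7, 180.5]))
side black (array([459.7,   8.1]), np.float64(90.0), array([279. , 220.2]))
```

Run:
```python
from h import *
for n in('top','side'):
    ctrl.snapshot(n)
    for r in ctrl.cut_out(n,'metal_tray_floor')[:1]:
        m=r['pixels'].astype(np.uint8); cs,_=cv2.findContours(m,0,1); c=max(cs,key=cv2.contourArea)
        P=np.array([toz(n,p,10)[:2] for p in c[:,0,:].astype(float)],np.float32)
        print(n,cv2.minAreaRect(P))
def rect(cx,cy,yaw,a,b,z):
    R=np.array([[np.cos(yaw),-np.sin(yaw)],[np.sin(yaw),np.cos(yaw)]])
    p=np.array([[a,b],[-a,b],[-a,-b],[a,-b]])/2@R.T+[cx,cy]; return np.c_[p,np.full(4,z)]
def circ(cx,cy,d,z):
    t=np.linspace(0,2*np.pi,60); return np.c_[cx+d/2*np.cos(t),cy+d/2*np.sin(t),np.full(60,z)]
import sys
def ov(n,curves,x0,y0,x1,y1,f,out,src):
    im=cv2.imread(src)[y0:y1,x0:x1]; im=cv2.resize(im,None,fx=f,fy=f,interpolation=cv2.INTER_CUBIC)
    for C,col in curves:
        q=((proj(n,C)-[x0,y0]+.5)*f); cv2.polylines(im,[np.round(q).astype(int)],True,col,1,cv2.LINE_AA)
    cv2.imwrite(out,im)
cv=[(rect(604,296,-.02,116,94,10),(0,255,0)),(rect(445,215,.4,84,62,40),(0,255,255)),(rect(445,215,.4,84,62,0),(0,200,255)),(circ(445,215,66,59),(255,0,255)),(circ(445,217,56,85),(255,255,0)),(circ(447,215,20,160),(0,0,255)),(circ(447,215,36,85),(0,0,255))]
ov('top',cv,105,145,185,255,5.4,'pics/ovt.png','pics/top0.png')
ov('side',cv,190,225,310,320,6,'pics/ovs.png','pics/side0.png')
```

```text
top ((602.3800048828125, 295.6409606933594), (96.35704803466797, 116.64097595214844), 87.71749114990234)
side ((603.3999633789062, 300.2813720703125), (100.12435150146484, 119.61821746826172), 87.2314682006836)
```

View pics/ovt.png

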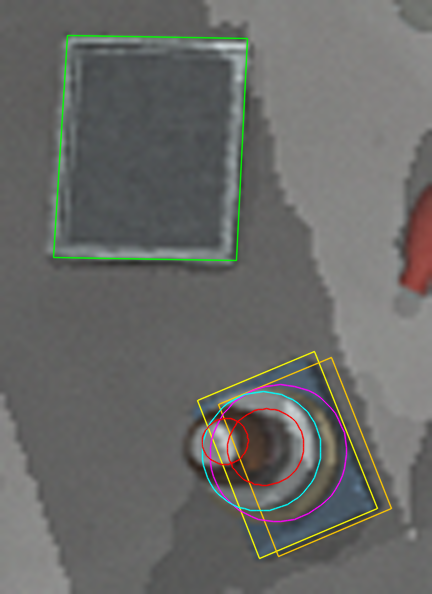

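View pics/ovs.png

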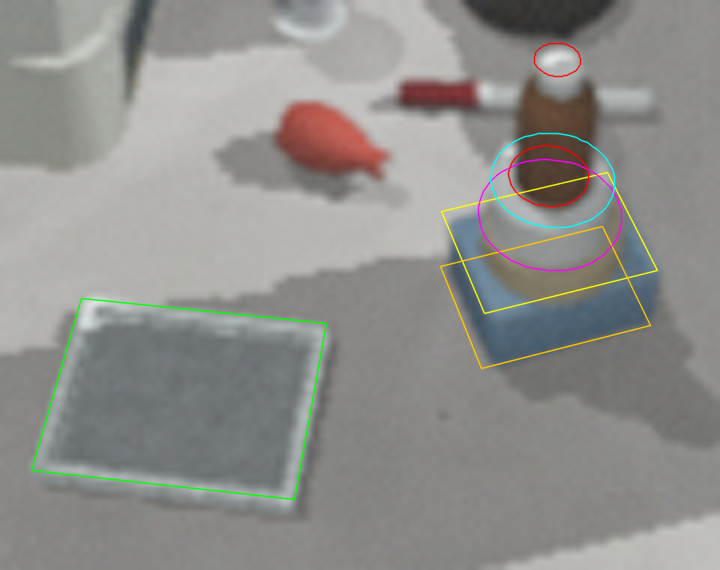

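```bash
cat > pile.py <<'E'
from h import *
from scipy.optimize import minimize
S=4
def hullmask(n,P,x0,y0,w,h):
    q=(proj(n,P)-[x0,y0]+.5)*S-.5
    m=np.zeros((h*S,w*S),np.uint8)
    cv2.fillConvexPoly(m,cv2.convexHull(np.round(q*16).astype(np.int32)),1,shift=4); return m.astype(bool)
t=np.linspace(0,2*np.pi,40,endpoint=False)
def circ(c,d,z): return np.c_[c[0]+d/2*np.cos(t),c[1]+d/2*np.sin(t),np.full(40,z)]
def cyl(c,d,z0,z1): return np.r_[circ(c,d,z0),circ(c,d,z1)]
def rect(cx,cy,yaw,a,b,z):
    R=np.array([[np.cos(yaw),-np.sin(yaw)],[np.sin(yaw),np.cos(yaw)]])
    p=np.array([[a,b],[-a,b],[-a,-b],[a,-b]])/2@R.T+[cx,cy]; return np.c_[p,np.full(4,z)]
ROI=dict(top=(136,205,48,50),side=(258,228,50,66))
def labels(n,p):
    r=ROI[n]; L=np.zeros((r[3]*S,r[2]*S),int)
    bt=rect(p[0],p[1],p[2],84,62,40); bb=bt.copy(); bb[:,2]=0
    for i,P in enumerate([np.r_[bt,bb],bt,cyl(p[3:5],66,40,59),cyl(p[5:7],56,59,85),circ(p[5:7],56,85),cyl(p[7:9],36,85,137),cyl(p[7:9],20,137,160)]):
        L[hullmask(n,P,*r)]=i+1
    return L
IM={}
for n,r in ROI.items():
    im=cv2.imread(f'pics/{n}0.png')[r[1]:r[1]+r[3],r[0]:r[0]+r[2]]
    im=cv2.cvtColor(im,cv2.COLOR_BGR2LAB).astype(float); im[...,0]*=.5; 
    IM[n]=np.repeat(np.repeat(im,S,0),S,1)
def cost(p):
    tot=0
    for n in ROI:
        L=labels(n,p).ravel(); I=IM[n].reshape(-1,3)
        c=np.bincount(L,minlength=8).clip(1)
        for k in range(3):
            v=I[:,k]; s=np.bincount(L,v,8); s2=np.bincount(L,v*v,8); tot+=(s2-s*s/c).sum()
    return tot/S/S
p0=np.array([445,215,.4,445,215,445,217,447,215.])
best=None
for k in range(3):
    r=minimize(cost,p0,method='Nelder-Mead',options=dict(initial_simplex=np.vstack([p0]+[p0+e for e in np.diag([6,6,.1,6,6,6,6,6,6.])*(-1)**k]),maxiter=1200,xatol=.05,fatol=.5)); p0=r.x; print(r.fun,r.x.round(2))
for n in ROI:
    L=labels(n,p0); r=ROI[n]; im=cv2.imread(f'pics/{n}0.png')[r[1]:r[1]+r[3],r[0]:r[0]+r[2]]
    im=cv2.resize(im,None,fx=8,fy=8,interpolation=cv2.INTER_NEAREST); o=im.copy()
    E=cv2.resize(L.astype(np.uint8),None,fx=2,fy=2,interpolation=0); e=cv2.morphologyEx(E,cv2.MORPH_GRADIENT,np.ones((2,2)))>0
    o[e]=(0,255,0); cv2.imwrite(f'pics/pile_{n}.png',np.hstack([im,o]))
E
time python3 pile.py
```

```text
Traceback (most recent call last):
  File "pile.py", line 37, in <module>
    r=minimize(cost,p0,method='Nelder-Mead',options=dict(initial_simplex=np.vstack([p0]+[p0+e for e in np.diag([6,6,.1,6,6,6,6,6,6.])*(-1)**k]),maxiter=1200,xatol=.05,fatol=.5)); p0=r.x; print(r.fun,r.x.round(2))
  File "pile.py", line 29, in cost
    L=labels(n,p).ravel(); I=IM[n].reshape(-1,3)
      ~~~~~~^^^^^
  File "pile.py", line 19, in labels
    L[hullmask(n,P,*r)]=i+1
      ~~~~~~~~^^^^^^^^
  File "pile.py", line 5, in hullmask
    q=(proj(n,P)-[x0,y0]+.5)*S-.5
       ~~~~^^^^^
  File "h.py", line 10, in proj
    f,cx,cy,T=cam(n); P=np.atleast_2d(P); c=P@T[:3,:3].T+T[:3,3]
              ~~~^^^
  File "h.py", line 4, in cam
    p=ctrl.camera_params(n); f=192/np.tan(np.radians(p['vfov'])/2)
ValueError: time passes only in moves, steps and waits

real	0m9.466s
user	0m6.884s
sys	0m0.525s
```

```bash
python3 - <<'E'
s=open('h.py').read()
s=s.replace("def cam(n):\n","import functools\n@functools.lru_cache\ndef cam(n):\n"); open('h.py','w').write(s)
E
time python3 pile.py
```

```text
793722.1043950992 [4.4093e+02 2.1788e+02 4.2000e-01 4.4310e+02 2.1988e+02 4.4654e+02
 2.1997e+02 4.4479e+02 2.1977e+02]
792523.8864704224 [4.4116e+02 2.1812e+02 4.3000e-01 4.4315e+02 2.2002e+02 4.4674e+02
 2.2030e+02 4.4479e+02 2.1976e+02]
792388.8578210523 [4.4117e+02 2.1812e+02 4.4000e-01 4.4315e+02 2.2002e+02 4.4675e+02
 2.2030e+02 4.4479e+02 2.1976e+02]
real	0m9.409s
user	0m9.769s
sys	0m0.269s
```

View pics/pile_top.png

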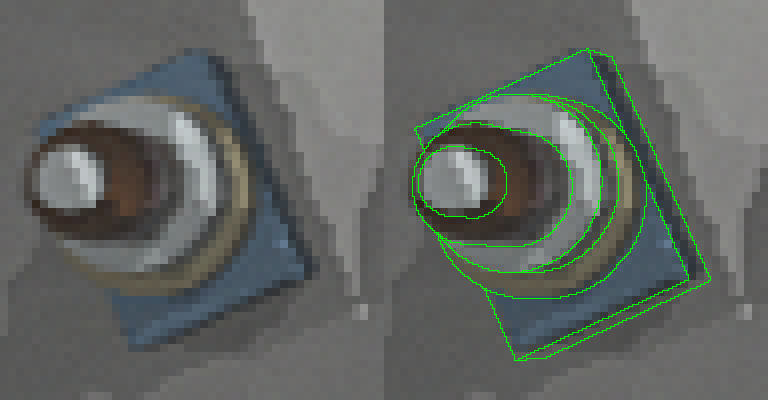

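View pics/pile_side.png

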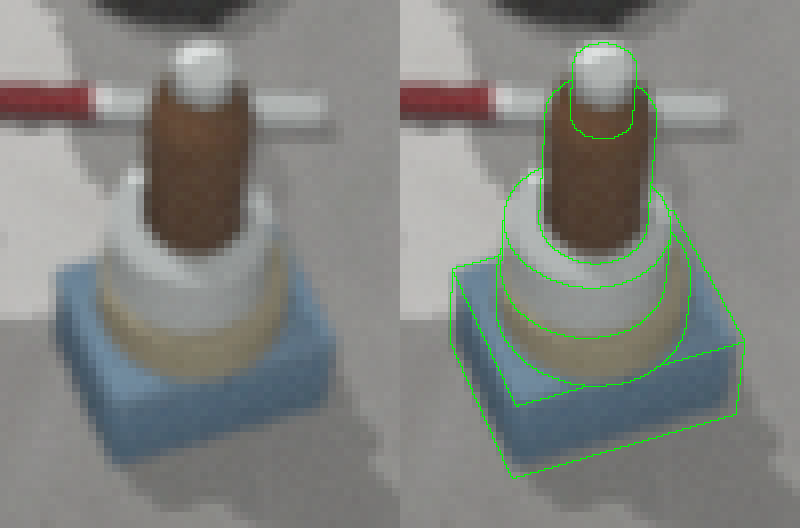

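```bash
cat > go.py <<'E'
import sys; from h import *
from scipy.spatial.transform import Rotation as Ro
s=ctrl.sense(); R=Ro.from_rotvec(s['ee_rot']).as_matrix(); p=s['tool_pos']
yaw=np.degrees(np.arctan2(R[1,1],R[0,1]))
print('t',round(s['time_s'],2),'pos',p.round(1),'jawyaw',round(yaw,1),'q',s['q'].round(2),'F',s['ft_force'].round(1),'gap',round(s['finger_gap'],1))
a=list(map(float,sys.argv[1:]))
for i in range(0,len(a),3):
    t=np.array(a[i:i+3]); print('to',t,'tool delta mm',(R.T@(t-p)).round(1)); p=t
E
python3 go.py 445 218.5 216 445 218.5 101
```

```text
t 2.3 pos [247.  491.4 218.6] jawyaw 63.3 q [ 1.02  0.35  1.65  0.    1.14 -0.08] F [-0.  -0.1 -0.5] gap 93.3
to [445.  218.5 216. ] tool delta mm [-299.5 -154.9    2.6]
to [445.  218.5 101. ] tool delta mm [ -0.   0. 115.]
```

>>> {"fn": "step_arm", "kwargs": {
  "deltas": [
    [[-1,-0.03,-0.0155,0,0],[-1,-0.03,-0.0155,0,0],[-1,-0.03,-0.0155,0,0],[-1,-0.03,-0.0155,0,0],[-1,-0.03,-0.0155,0,0],[-1,-0.03,-0.0155,0,0],[-1,-0.03,-0.0155,0,0],[-1,-0.03,-0.0155,0,0],[-1,-0.03,-0.0155,0,0],[-1,-0.03,-0.0155,0,0]]
  ],
  "grip_force": 15
}}

```text
time_s: 3.55
tool_pos: [450.8, 211.3, 219.2]
ee_rot: [0.719, 3.057, 0.003]
ft_force: [-0.1, 0.5, 0.4]
finger_gap: 93.1
```

```bash
python3 go.py 445 218.5 219 445 218.5 101
cat > look.py <<'E'
import sys; from h import *
tag=sys.argv[1]
for n in ('top','side'):
    im=ctrl.snapshot(n); p=ctrl.sense()['tool_pos']; q=proj(n,p)[0]
    cv2.imwrite(f'pics/{n}_{tag}.png',im)
    x=int(np.clip(q[0],60,452));y=int(np.clip(q[1],60,324))
    if len(sys.argv)>2: x,y=map(int,sys.argv[2+(0 if n=='top' else 2):4+(0 if n=='top' else 2)])
    c=cv2.resize(im[y-60:y+60,x-60:x+60],None,fx=3.3,fy=3.3,interpolation=cv2.INTER_CUBIC)
    u=np.round((q-[x-60,y-60]+.5)*3.3).astype(int); cv2.drawMarker(c,tuple(map(int,u)),(0,255,0),0,12,1)
    globals()[n]=c; print(n,q.round(1),'crop origin',x-60,y-60)
cv2.imwrite(f'pics/c_{tag}.png',np.hstack([top,side]))
E
python3 look.py a
```

```text
t 3.55 pos [450.8 211.3 219.2] jawyaw 63.5 q [ 0.34  0.25  1.78  0.    1.1  -0.76] F [-0.1  0.5  0.4] gap 93.1
to [445.  218.5 219. ] tool delta mm [8.4 3.8 0.2]
to [445.  218.5 101. ] tool delta mm [ 1.00e-01 -2.00e-01  1.18e+02]
top [142.1 222.6] crop origin 82 162
side [281.8 216.3] crop origin 221 156
```

View pics/c_a.png

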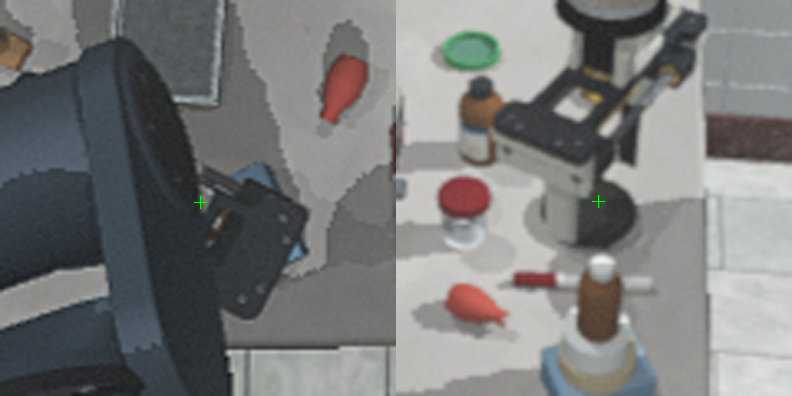

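>>> {"fn": "step_arm", "kwargs": {
  "deltas": [
    [[-1,0.0042,0.002,0,0],[-1,0.0042,0.002,0,0],[-1,0,0,0,0],[-1,0,0,0.008,0],[-1,0,0,0.016,0],[-1,0,0,0.016,0],[-1,0,0,0.016,0],[-1,0,0,0.016,0],[-1,0,0,0.01,0],[-1,0,0,0,0]]
  ]
}}

```text
time_s: 4.9
tool_pos: [442.8, 221.2, 132.2]
ee_rot: [0.717, 3.058, 0.002]
ft_force: [0.3, -0.5, 0.3]
finger_gap: 93.1
```

```bash
python3 go.py 445 218.5 101;python3 look.py b
```

```text
t 4.9 pos [442.8 221.2 132.2] jawyaw 63.6 q [ 0.37  0.37  1.87  0.    0.9  -0.74] F [ 0.3 -0.5  0.3] gap 93.1
to [445.  218.5 101. ] tool delta mm [-3.1 -1.5 31.2]
top [146.4 228.2] crop origin 86 168
side [283.1 243.4] crop origin 223 183
```

View pics/c_b.png

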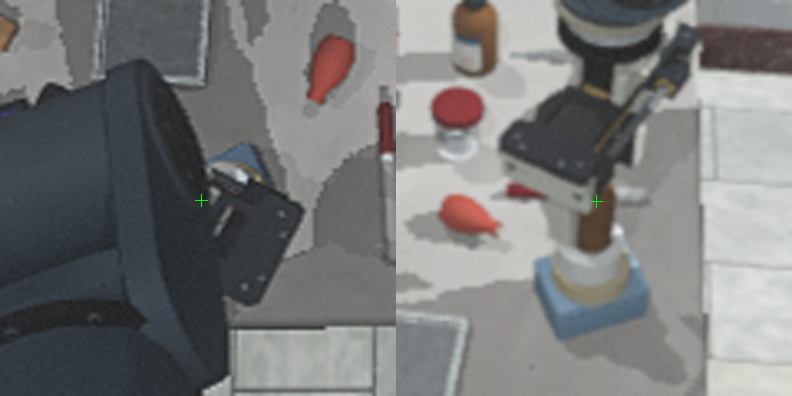

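>>> {"fn": "step_arm", "kwargs": {
  "deltas": [
    [[-1,-0.0025,-0.0015,0.008,0],[-1,0,0,0.012,0],[-1,0,0,0.007,0],[-1,0,0,0.0,0],[0.2,0,0,0,0],[1,0,0,0,0],[1,0,0,0,0],[1,0,0,0,0],[1,0,0,0,0],[1,0,0,0,0]]
  ],
  "grip_force": 15
}}

```text
time_s: 6.25
tool_pos: [445.8, 219.0, 105.5]
ee_rot: [0.716, 3.055, 0.005]
ft_force: [-0.1, 0.1, 0.6]
finger_gap: 37.6
```

```bash
python3 go.py 445 218.5 190 455 30 190 480 -235 190 611.5 -256.5 190;python3 look.py c
```

```text
t 6.25 pos [445.8 219.  105.5] jawyaw 63.6 q [ 0.36  0.41  1.89  0.    0.84 -0.75] F [-0.1  0.1  0.6] gap 37.6
to [445.  218.5 190. ] tool delta mm [  0.3  -0.5 -84.6]
to [455.  30. 190.] tool delta mm [ -92.7 -164.4   -0.4]
to [ 480. -235.  190.] tool delta mm [-140.2 -226.3   -0.5]
to [ 611.5 -256.5  190. ] tool delta mm [-127.4   39.2    0.5]
top [150.1 227.4] crop origin 90 167
side [281.6 249.8] crop origin 221 189
```

View pics/c_c.png

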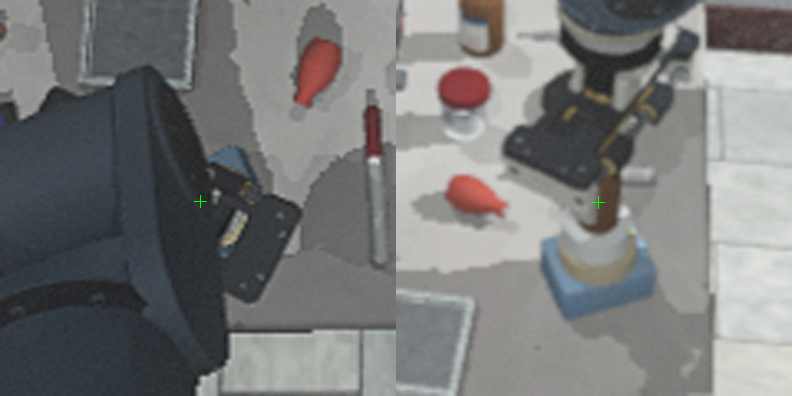

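>>> {"fn": "step_arm", "kwargs": {
  "deltas": [
    [[1,0,0,0,0],[1,0,0,-0.003,0],[1,0,0,-0.008,0],[1,0,0,-0.015,0],[1,0,0,-0.02,0],[1,0,0,-0.02,0],[1,0,0,-0.015,0],[1,0,0,-0.005,0],[1,0,0,0,0],[1,0,0,0,0]]
  ],
  "grip_force": 20
}}

```text
time_s: 7.6
tool_pos: [445.6, 218.9, 198.9]
ee_rot: [0.716, 3.053, 0.008]
ft_force: [1.1, 0.5, -1.1]
finger_gap: 36.0
```

```bash
python3 go.py 455 30 190 480 -235 190 611.5 -256.5 190;python3 look.py d
```

```text
t 7.6 pos [445.6 218.9 198.9] jawyaw 63.6 q [ 0.36  0.27  1.81  0.    1.05 -0.75] F [ 1.1  0.5 -1.1] gap 36.0
to [455.  30. 190.] tool delta mm [ -92.4 -165.1    8.3]
to [ 480. -235.  190.] tool delta mm [-140.2 -226.3   -0.7]
to [ 611.5 -256.5  190. ] tool delta mm [-127.3   39.2    0.8]
top [140.  226.2] crop origin 80 166
side [283.6 224.7] crop origin 223 164
```

View pics/c_d.png

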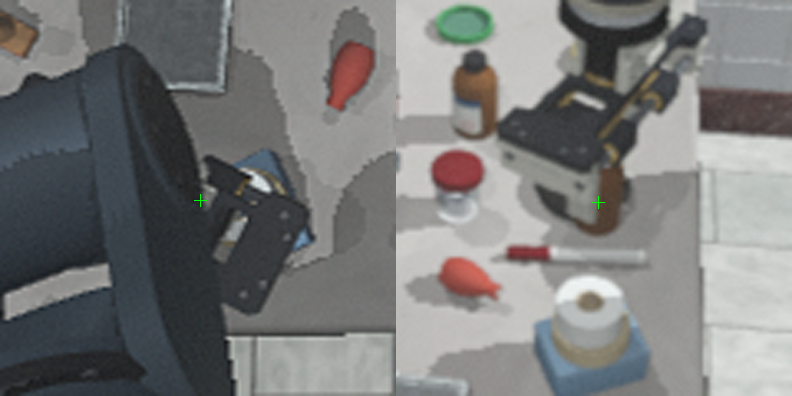

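>>> {"fn": "step_arm", "kwargs": {
  "deltas": [
    [[1,-0.011,-0.019,0,0],[1,-0.023,-0.038,0,0],[1,-0.026,-0.044,0,0],[1,-0.026,-0.044,0,0],[1,-0.026,-0.044,0,0],[1,-0.026,-0.044,0,0],[1,-0.026,-0.044,0,0],[1,-0.026,-0.044,0,0],[1,-0.02,-0.033,0,0],[1,-0.01,-0.017,0,0]]
  ]
}}

```text
time_s: 8.95
tool_pos: [477.6, -223.5, 193.7]
ee_rot: [0.712, 3.059, 0.007]
ft_force: [-0.1, 0.9, -0.9]
finger_gap: 35.4
```

```bash
python3 go.py 611.5 -256.5 150
```

```text
t 8.95 pos [ 477.6 -223.5  193.7] jawyaw 63.8 q [-0.53  0.34  1.74  0.01  1.07 -1.64] F [-0.1  0.9 -0.9] gap 35.4
to [ 611.5 -256.5  150. ] tool delta mm [-134.8   29.4   43.8]
```

>>> {"fn": "step_arm", "kwargs": {
  "deltas": [
    [[1,-0.01,0.002,0,0],[1,-0.02,0.0045,0.004,0],[1,-0.023,0.005,0.008,0],[1,-0.023,0.005,0.008,0],[1,-0.023,0.005,0.008,0],[1,-0.018,0.0045,0.008,0],[1,-0.012,0.0025,0.006,0],[1,-0.004,0.001,0,0],[1,0,0,0,0],[1,0,0,0,0]]
  ]
}}

```text
time_s: 10.2
tool_pos: [617.3, -245.9, 149.3]
ee_rot: [-0.702, -3.059, -0.011]
ft_force: [0.2, 0.4, 0.2]
finger_gap: 35.4
```

```bash
python3 go.py 611.5 -256.5 60 611.5 -256.5 24.5; python3 look.py e
```

```text
t 10.2 pos [ 617.3 -245.9  149.3] jawyaw 64.1 q [-0.45  0.63  1.39  0.01  1.13 -1.57] F [0.2 0.4 0.2] gap 35.4
to [ 611.5 -256.5   60. ] tool delta mm [  0.2 -12.7  89.2]
to [ 611.5 -256.5   24.5] tool delta mm [-0.2 -0.2 35.5]
top [337.8 155.6] crop origin 277 95
side [240.8 140.9] crop origin 180 80
```

View pics/c_e.png

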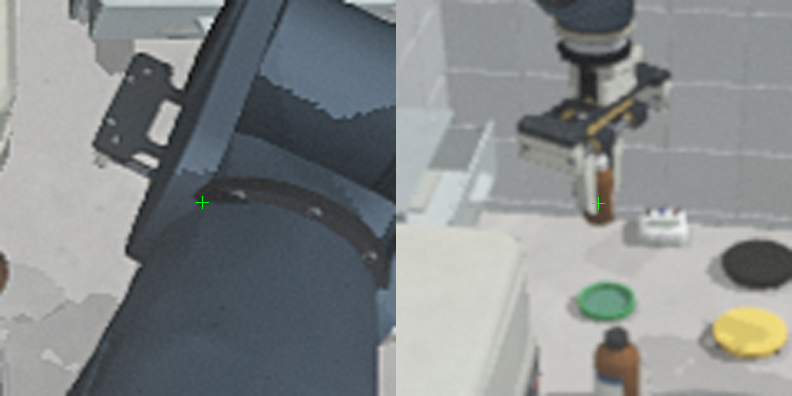

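>>> {"fn": "step_arm", "kwargs": {
  "deltas": [
    [[1,0,-0.006,0.0,0],[1,0,-0.0065,0.008,0],[1,0,0,0.015,0],[1,0,0,0.018,0],[1,0,0,0.018,0],[1,0,0,0.016,0],[1,0,0,0.01,0],[1,0,0,0.003,0],[1,0,0,0,0],[1,0,0,0,0]]
  ]
}}

```text
time_s: 11.55
tool_pos: [610.7, -257.4, 54.4]
ee_rot: [-0.703, -3.058, -0.012]
ft_force: [-0.5, -0.3, -0.6]
finger_gap: 36.0
```

```bash
python3 go.py 611.5 -256.5 24.5; python3 look.py f
```

```text
t 11.55 pos [ 610.7 -257.4   54.4] jawyaw 64.1 q [-0.47  0.74  1.45  0.01  0.96 -1.6 ] F [-0.5 -0.3 -0.6] gap 36.0
to [ 611.5 -256.5   24.5] tool delta mm [-0.5  1.  29.9]
top [334.1 165.6] crop origin 274 105
side [243.4 161. ] crop origin 183 100
```

View pics/c_f.png

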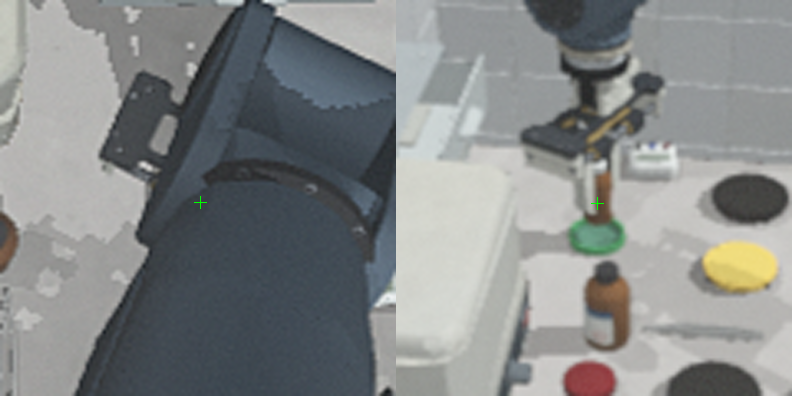

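>>> {"fn": "step_arm", "kwargs": {
  "deltas": [
    [[1,0,0.001,0.006,0],[1,0,0,0.009,0],[1,0,0,0.007,0],[1,0,0,0.003,0],[1,0,0,0.002,0],[1,0,0,0.001,0],[1,0,0,0,0],[1,0,0,0,0],[1,0,0,0,0],[1,0,0,0,0]]
  ]
}}

```text
time_s: 12.9
tool_pos: [611.3, -256.4, 25.0]
ee_rot: [-0.703, -3.059, -0.012]
ft_force: [0.1, -0.6, 0.3]
finger_gap: 35.9
```

```bash
python3 go.py 611.5 -256.5 24.5; python3 look.py g
```

```text
t 12.9 pos [ 611.3 -256.4   25. ] jawyaw 64.1 q [-0.47  0.78  1.46  0.01  0.91 -1.59] F [ 0.1 -0.6  0.3] gap 35.9
to [ 611.5 -256.5   24.5] tool delta mm [-0.2 -0.1  0.5]
top [331.3 167.4] crop origin 271 107
side [243.3 167.5] crop origin 183 107
```

View pics/c_g.png

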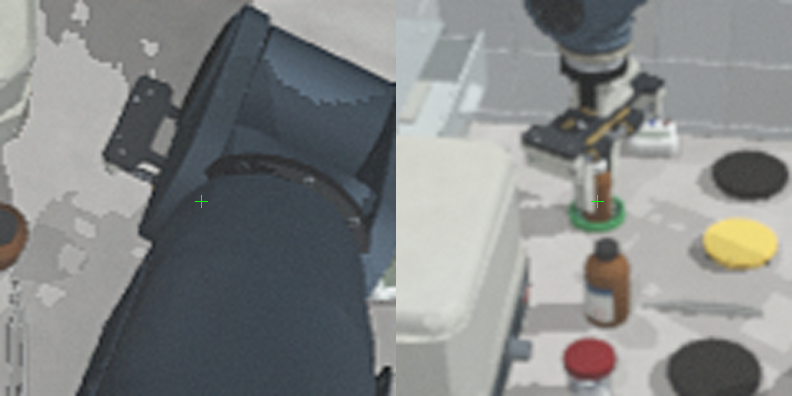

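>>> {"fn": "step_arm", "kwargs": {
  "deltas": [
    [[1,0,0,0.0005,0],[1,0,0,0.0005,0],[1,0,0,0.0005,0],[1,0,0,0,0],[1,0,0,0,0],[1,0,0,0,0],[1,0,0,0,0],[1,0,0,0,0],[1,0,0,0,0],[1,0,0,0,0]]
  ]
}}

```text
time_s: 14.25
tool_pos: [611.4, -256.4, 24.6]
ee_rot: [-0.703, -3.059, -0.011]
ft_force: [-0.6, -0.4, 1.7]
finger_gap: 35.8
```

```bash
python3 go.py
```

```text
t 14.25 pos [ 611.4 -256.4   24.6] jawyaw 64.1 q [-0.47  0.78  1.45  0.01  0.91 -1.59] F [-0.6 -0.4  1.7] gap 35.8
```

>>> {"fn": "step_arm", "kwargs": {
  "deltas": [
    [[0.15,0,0,0,0],[0.0,0,0,0,0],[-0.3,0,0,0,0],[-1,0,0,0,0],[-1,0,0,0,0],[-1,0,0,0,0],[-1,0,0,-0.005,0],[-1,0,0,-0.015,0],[-1,0,0,-0.025,0],[-1,0,0,-0.03,0]]
  ]
}}

```text
time_s: 15.5
tool_pos: [610.8, -256.6, 101.8]
ee_rot: [-0.703, -3.057, -0.012]
ft_force: [0.5, -0.4, -0.5]
finger_gap: 93.4
```

>>> {"fn": "step_arm", "kwargs": {
  "deltas": [
    [[-1,0,0,-0.035,0],[-1,0,0,-0.03,0],[-1,0,0,-0.015,0],[-1,0,0,0,0],[-1,0.02,0,0,0],[-1,0.04,0,0,0],[-1,0.04,0,0,0],[-1,0.04,0,0,0],[-1,0.02,0,0,0],[-1,0,0,0,0]]
  ]
}}

```text
time_s: 16.75
tool_pos: [460.5, -184.2, 183.5]
ee_rot: [-0.702, -3.053, -0.014]
ft_force: [0.4, 0.4, -0.0]
finger_gap: 92.7
```

```bash
python3 go.py 446 219 150 446 219 61; python3 look.py hh 331 168 243 167
```

```text
t 16.75 pos [ 460.5 -184.2  183.5] jawyaw 64.1 q [-0.48  0.3   1.82  0.01  1.03 -1.6 ] F [ 0.4  0.4 -0. ] gap 92.7
to [446. 219. 150.] tool delta mm [188.9 356.1  37.8]
to [446. 219.  61.] tool delta mm [-0.9 -0.6 89. ]
top [316.9 218.9] crop origin 271 108
side [283.7 144.4] crop origin 183 107
```

View pics/c_hh.png

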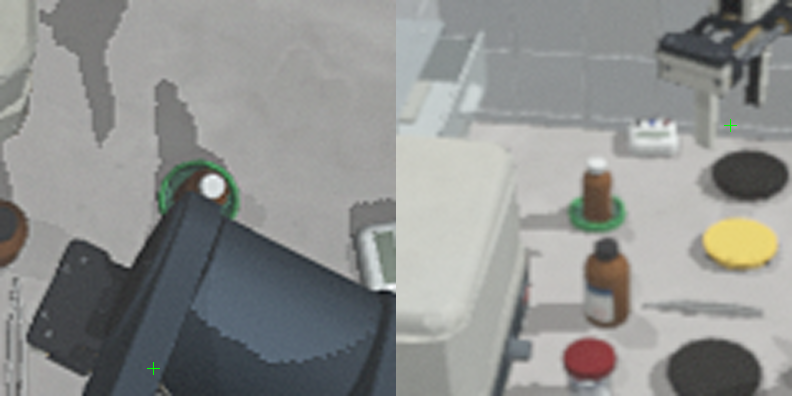

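>>> {"fn": "step_arm", "kwargs": {
  "deltas": [
    [[-1,0.01,0.019,0,0],[-1,0.02,0.038,0,0],[-1,0.023,0.043,0.002,0],[-1,0.023,0.043,0.003,0],[-1,0.023,0.043,0.003,0],[-1,0.023,0.043,0.003,0],[-1,0.023,0.043,0.003,0],[-1,0.02,0.038,0.003,0],[-1,0.013,0.025,0,0],[-1,0.005,0.009,0,0]]
  ]
}}

```text
time_s: 18.1
tool_pos: [456.3, 215.6, 166.8]
ee_rot: [-0.707, -3.054, -0.013]
ft_force: [0.6, -0.5, -0.3]
finger_gap: 92.7
```

```bash
python3 go.py 446 219 150 446 219 61; python3 look.py i
```

```text
t 18.1 pos [456.3 215.6 166.8] jawyaw 63.9 q [ 0.34  0.33  1.82  0.01  0.99 -0.78] F [ 0.6 -0.5 -0.3] gap 92.7
to [446. 219. 150.] tool delta mm [10.6 -1.6 16.9]
to [446. 219.  61.] tool delta mm [-0.7 -0.6 89. ]
top [145.1 222.1] crop origin 85 162
side [278.9 232.1] crop origin 218 172
```

View pics/c_i.png

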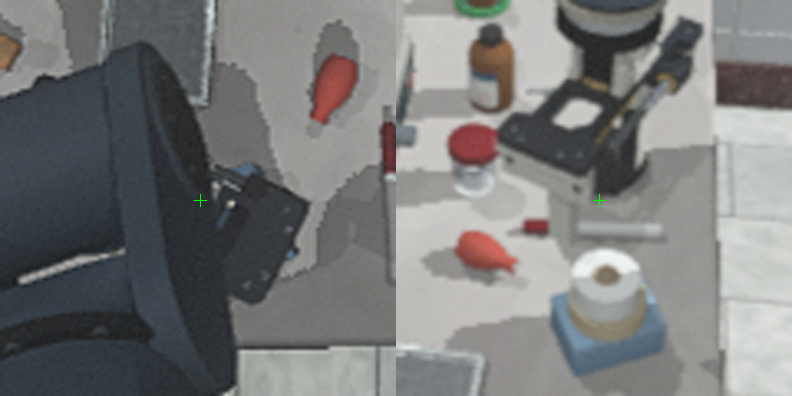

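>>> {"fn": "step_arm", "kwargs": {
  "deltas": [
    [[-1,0.005,-0.001,0,0],[-1,0.0045,-0.001,0,0],[-1,0,0,0.008,0],[-1,0,0,0.015,0],[-1,0,0,0.018,0],[-1,0,0,0.018,0],[-1,0,0,0.015,0],[-1,0,0,0.007,0],[-1,0,0,0,0],[-1,0,0,0,0]]
  ]
}}

```text
time_s: 19.45
tool_pos: [445.9, 214.6, 79.8]
ee_rot: [-0.714, -3.051, -0.011]
ft_force: [-0.1, -0.5, 0.3]
finger_gap: 92.8
```

```bash
python3 go.py 446 219 62; python3 look.py j; python3 -c "
from h import *
print(proj('side',[446,219,85]))"
```

```text
t 19.45 pos [445.9 214.6  79.8] jawyaw 63.7 q [ 0.35  0.45  1.91  0.01  0.78 -0.77] F [-0.1 -0.5  0.3] gap 92.8
to [446. 219.  62.] tool delta mm [ 1.7  3.9 17.9]
top [154.3 227.7] crop origin 94 167
side [281.2 254.9] crop origin 221 194
[[281.14854496 254.86019654]]
```

View pics/c_j.png

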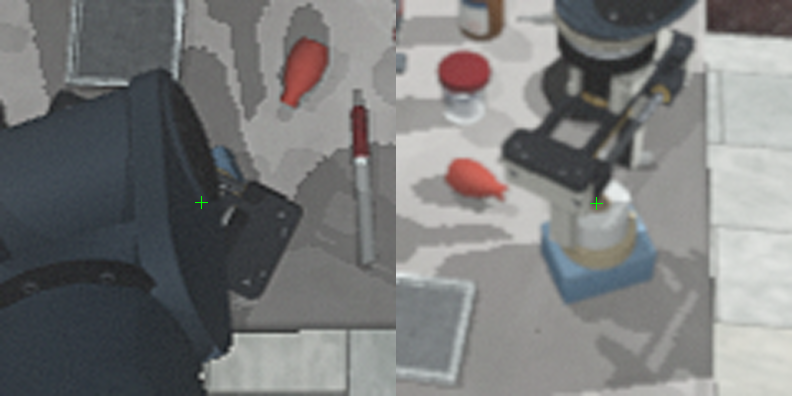

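>>> {"fn": "step_arm", "kwargs": {
  "deltas": [
    [[-1,0.0017,0.0035,0,0],[-1,0,0,0.007,0],[-1,0,0,0.006,0],[-1,0,0,0.002,0],[-1,0,0,0,0],[-1,0,0,0,0],[-1,0,0,0,0],[-1,0,0,0,0],[-1,0,0,0,0],[-1,0,0,0,0]]
  ]
}}

```text
time_s: 20.8
tool_pos: [446.3, 219.1, 64.7]
ee_rot: [-0.714, -3.053, -0.012]
ft_force: [0.3, -0.3, 0.2]
finger_gap: 92.9
```

```bash
python3 go.py 446 219 62
```

```text
t 20.8 pos [446.3 219.1  64.7] jawyaw 63.7 q [ 0.36  0.48  1.91  0.01  0.75 -0.77] F [ 0.3 -0.3  0.2] gap 92.9
to [446. 219.  62.] tool delta mm [ 0.2 -0.2  2.7]
```

>>> {"fn": "step_arm", "kwargs": {
  "deltas": [
    [[-1,0,0,0.0025,0],[-1,0,0,0,0],[0.0,0,0,0,0],[0.5,0,0,0,0],[1,0,0,0,0],[1,0,0,0,0],[1,0,0,0,0],[1,0,0,0,0],[1,0,0,0,0],[1,0,0,0,0]]
  ],
  "grip_force": 20
}}

```text
time_s: 22.05
tool_pos: [446.3, 219.1, 62.0]
ee_rot: [-0.714, -3.053, -0.013]
ft_force: [-0.4, -0.3, 0.3]
finger_gap: 54.9
```

```bash
python3 go.py 446 219 140 443 -212 140
```

```text
t 22.05 pos [446.3 219.1  62. ] jawyaw 63.7 q [ 0.36  0.49  1.91  0.02  0.74 -0.77] F [-0.4 -0.3  0.3] gap 54.9
to [446. 219. 140.] tool delta mm [  0.8   0.2 -78. ]
to [ 443. -212.  140.] tool delta mm [-188.5 -387.6   -4. ]
```

>>> {"fn": "step_arm", "kwargs": {
  "deltas": [
    [[1,0,0,0,0],[1,0,0,-0.003,0],[1,0,0,-0.008,0],[1,0,0,-0.015,0],[1,0,0,-0.02,0],[1,0,0,-0.025,0],[1,0,0,-0.02,0],[1,0,0,-0.01,0],[1,0,0,0,0],[1,0,0,0,0]]
  ]
}}

```text
time_s: 23.3
tool_pos: [446.7, 218.1, 170.8]
ee_rot: [-0.715, -3.055, -0.015]
ft_force: [-0.6, -0.7, 0.1]
finger_gap: 54.9
```

```bash
python3 go.py 443 -212 150; python3 look.py k
```

```text
t 23.3 pos [446.7 218.1 170.8] jawyaw 63.7 q [ 0.35  0.31  1.84  0.01  0.99 -0.76] F [-0.6 -0.7  0.1] gap 54.9
to [ 443. -212.  150.] tool delta mm [-187.6 -387.3   16.5]
top [143.6 226.1] crop origin 83 166
side [282.6 232.3] crop origin 222 172
```

View pics/c_k.png

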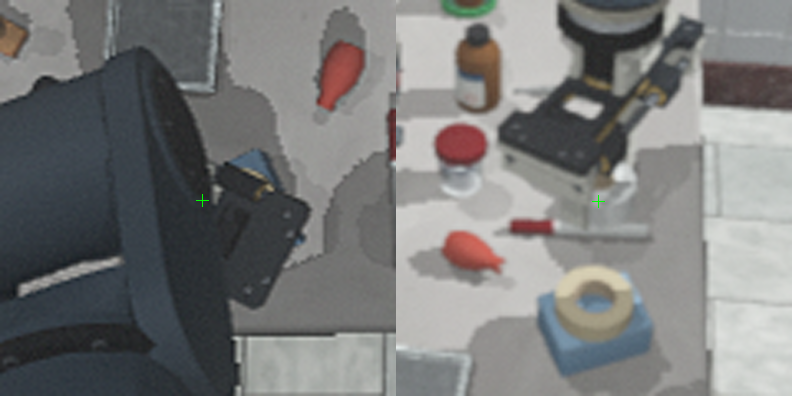

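>>> {"fn": "step_arm", "kwargs": {
  "deltas": [
    [[1,-0.01,-0.02,0,0],[1,-0.02,-0.041,0,0],[1,-0.023,-0.048,0,0],[1,-0.023,-0.048,0,0],[1,-0.023,-0.048,0,0],[1,-0.023,-0.048,0,0],[1,-0.023,-0.048,0,0],[1,-0.018,-0.037,0,0],[1,-0.01,-0.02,0,0],[1,-0.003,-0.006,0,0]]
  ]
}}

```text
time_s: 24.65
tool_pos: [441.0, -198.1, 161.4]
ee_rot: [-0.71, -3.048, -0.014]
ft_force: [0.3, 0.1, -1.4]
finger_gap: 54.8
```

```bash
python3 go.py 443 -212 80; python3 look.py l
```

```text
t 24.65 pos [ 441.  -198.1  161.4] jawyaw 63.8 q [-0.52  0.31  1.87  0.01  0.98 -1.64] F [ 0.3  0.1 -1.4] gap 54.8
to [ 443. -212.   80.] tool delta mm [ -9.  -12.   81.3]
top [321.2 227.9] crop origin 261 167
side [289.5 148.3] crop origin 229 88
```

View pics/c_l.png

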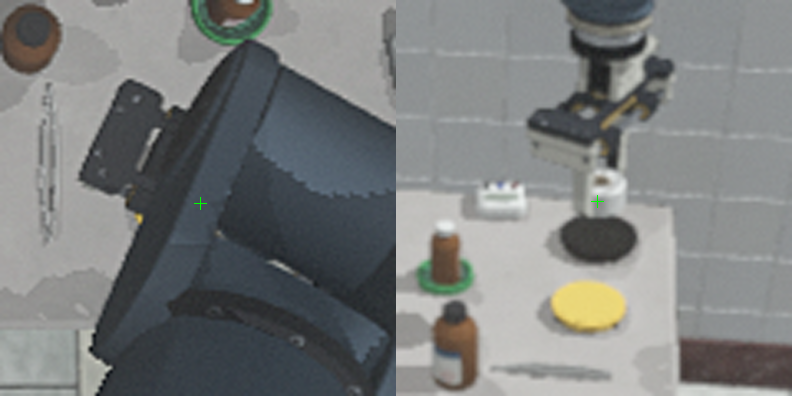

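>>> {"fn": "step_arm", "kwargs": {
  "deltas": [
    [[1,-0.0045,-0.006,0.0,0],[1,-0.004,-0.0055,0.006,0],[1,0,0,0.015,0],[1,0,0,0.018,0],[1,0,0,0.018,0],[1,0,0,0.014,0],[1,0,0,0.007,0],[1,0,0,0,0],[1,0,0,0,0],[1,0,0,0,0]]
  ]
}}

```text
time_s: 26.0
tool_pos: [443.0, -208.0, 77.8]
ee_rot: [-0.703, -3.048, -0.015]
ft_force: [-0.9, 0.5, -0.8]
finger_gap: 54.9
```

```bash
python3 go.py 443 -212 17; python3 look.py m
```

```text
t 26.0 pos [ 443.  -208.    77.8] jawyaw 64.0 q [-0.54  0.45  1.91  0.01  0.79 -1.66] F [-0.9  0.5 -0.8] gap 54.9
to [ 443. -212.   17.] tool delta mm [-2.7 -4.  60.7]
top [319.  228.1] crop origin 258 168
side [287.6 166.4] crop origin 227 106
```

View pics/c_m.png

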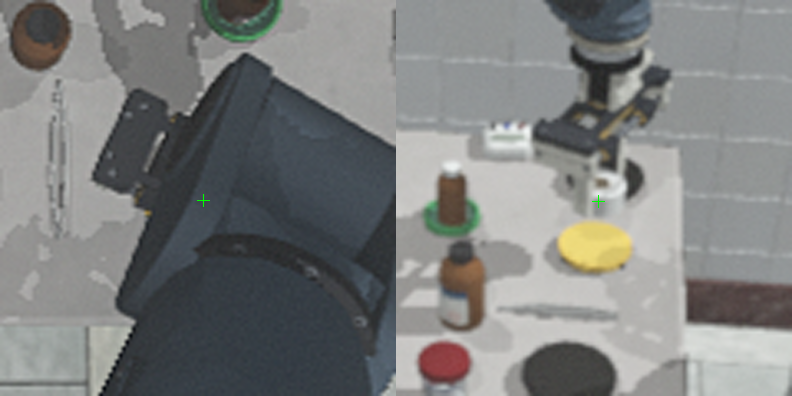

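>>> {"fn": "step_arm", "kwargs": {
  "deltas": [
    [[1,-0.0025,-0.004,0.005,0],[1,0,0,0.012,0],[1,0,0,0.014,0],[1,0,0,0.012,0],[1,0,0,0.006,0],[1,0,0,0.003,0],[1,0,0,0,0],[1,0,0,0,0],[1,0,0,0,0],[1,0,0,0,0]]
  ]
}}

```text
time_s: 27.35
tool_pos: [443.0, -212.4, 22.1]
ee_rot: [-0.703, -3.049, -0.015]
ft_force: [0.1, -0.6, -0.8]
finger_gap: 54.7
```

```bash
python3 go.py 443 -212 17; python3 look.py n
```

```text
t 27.35 pos [ 443.  -212.4   22.1] jawyaw 64.0 q [-0.54  0.56  1.93  0.01  0.67 -1.67] F [ 0.1 -0.6 -0.8] gap 54.7
to [ 443. -212.   17.] tool delta mm [0.1 0.4 5.1]
top [316.9 228.7] crop origin 256 168
side [286.7 177.9] crop origin 226 117
```

View pics/c_n.png

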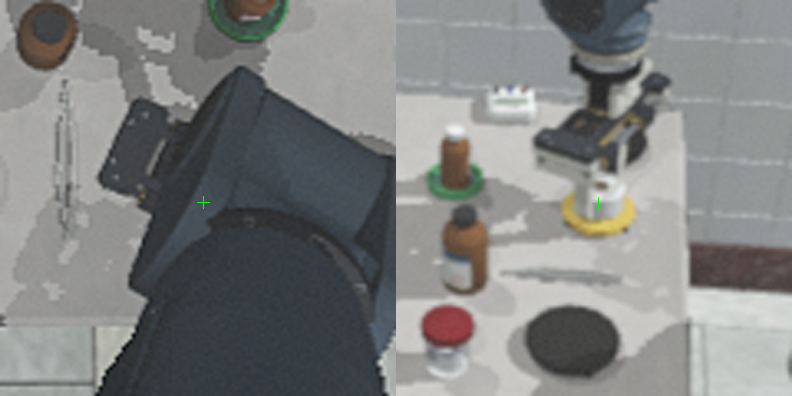

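>>> {"fn": "step_arm", "kwargs": {
  "deltas": [
    [[1,0,0,0.002,0],[1,0,0,0.0015,0],[1,0,0,0.001,0],[1,0,0,0.0005,0],[1,0,0,0,0],[1,0,0,0,0],[1,0,0,0,0],[1,0,0,0,0],[1,0,0,0,0],[1,0,0,0,0]]
  ]
}}

```text
time_s: 28.7
tool_pos: [442.9, -212.3, 17.0]
ee_rot: [-0.703, -3.048, -0.015]
ft_force: [-0.3, 0.1, 0.7]
finger_gap: 54.8
```

```bash
python3 go.py 443 -212 17
```

```text
t 28.7 pos [ 442.9 -212.3   17. ] jawyaw 64.0 q [-0.54  0.57  1.93  0.01  0.66 -1.67] F [-0.3  0.1  0.7] gap 54.8
to [ 443. -212.   17.] tool delta mm [0.  0.3 0. ]
```

>>> {"fn": "step_arm", "kwargs": {
  "deltas": [
    [[1,0,0,0.0005,0],[1,0,0,0,0],[-0.22,0,0,0,0],[-0.3,0,0,0,0],[-1,0,0,0,0],[-1,0,0,0,0],[-1,0,0,0,0],[-1,0,0,-0.005,0],[-1,0,0,-0.015,0],[-1,0,0,-0.025,0]]
  ]
}}

```text
time_s: 29.95
tool_pos: [442.8, -212.6, 63.0]
ee_rot: [-0.703, -3.046, -0.016]
ft_force: [-0.9, -1.2, -0.0]
finger_gap: 93.4
```

>>> {"fn": "step_arm", "kwargs": {
  "deltas": [
    [[-1,0,0,-0.03,0],[-1,0,0,-0.03,0],[-1,0.01,0.02,-0.01,0],[-1,0.02,0.041,0,0],[-1,0.023,0.048,0,0],[-1,0.023,0.048,0,0],[-1,0.023,0.048,0,0],[-1,0.023,0.048,0,0],[-1,0.02,0.04,0,0],[-1,0.01,0.02,0,0]]
  ]
}}

```text
time_s: 31.2
tool_pos: [446.6, 143.0, 152.3]
ee_rot: [0.711, 3.059, 0.016]
ft_force: [0.4, -0.1, -0.4]
finger_gap: 93.0
```

```bash
python3 go.py 444 219 120 444 219 43; python3 look.py o 317 228 286 180
```

```text
t 31.2 pos [446.6 143.  152.3] jawyaw 63.8 q [ 0.21  0.29  1.93  0.01  0.92 -0.92] F [ 0.4 -0.1 -0.4] gap 93.0
to [444. 219. 120.] tool delta mm [35.9 66.7 33. ]
to [444. 219.  43.] tool delta mm [-0.1 -0.8 77. ]
top [176.7 226.3] crop origin 257 168
side [283.4 217.5] crop origin 226 120
```

View pics/c_o.png

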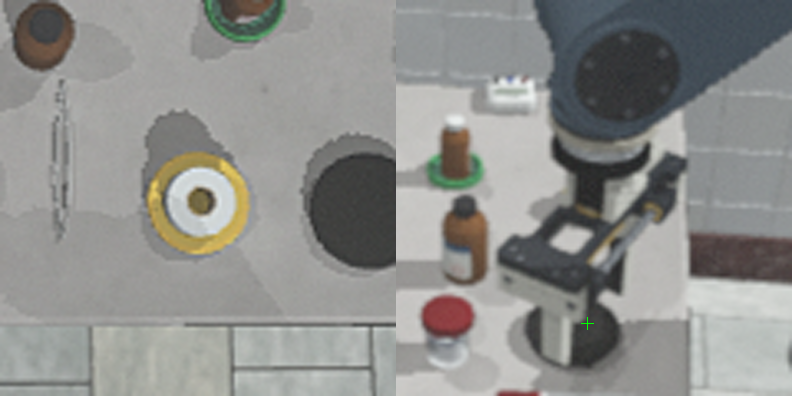

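>>> {"fn": "step_arm", "kwargs": {
  "deltas": [
    [[-1,0.005,0.01,0,0],[-1,0.01,0.019,0,0],[-1,0.01,0.019,0.003,0],[-1,0.007,0.012,0.01,0],[-1,0.001,0.003,0.012,0],[-1,0,0,0.01,0],[-1,0,0,0.005,0],[-1,0,0,0,0],[-1,0,0,0,0],[-1,0,0,0,0]]
  ]
}}

```text
time_s: 32.55
tool_pos: [445.9, 212.8, 111.9]
ee_rot: [0.719, 3.056, 0.016]
ft_force: [-0.2, 0.2, -0.2]
finger_gap: 93.0
```

```bash
python3 go.py 444 219 80 444 219 43; python3 look.py p; python3 -c "
from h import *
print(proj('side',[[444,219,59]]))"
```

```text
t 32.55 pos [445.9 212.8 111.9] jawyaw 63.5 q [ 0.35  0.39  1.9   0.01  0.84 -0.77] F [-0.2  0.2 -0.2] gap 93.0
to [444. 219.  80.] tool delta mm [ 4.4  4.4 32. ]
to [444. 219.  43.] tool delta mm [-0.  -0.4 37. ]
top [152.  227.3] crop origin 91 167
side [281.8 246.4] crop origin 221 186
[[281.39439041 261.2156519 ]]
```

View pics/c_p.png

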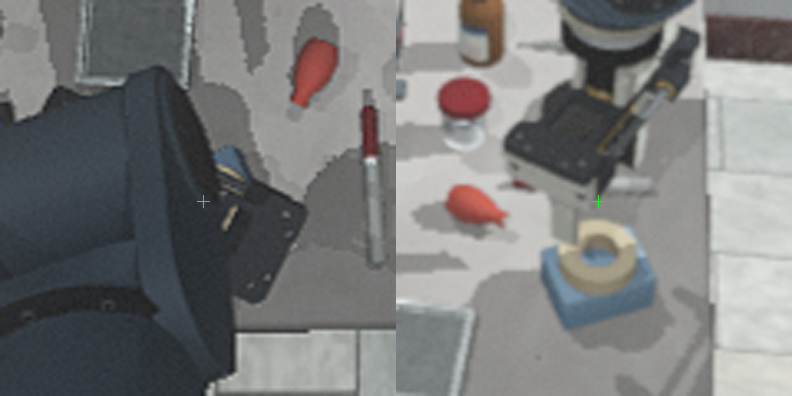

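>>> {"fn": "step_arm", "kwargs": {
  "deltas": [
    [[-1,0.004,0.004,0,0],[-1,0,0,0.005,0],[-1,0,0,0.012,0],[-1,0,0,0.015,0],[-1,0,0,0.013,0],[-1,0,0,0.008,0],[-1,0,0,0.003,0],[-1,0,0,0,0],[-1,0,0,0,0],[-1,0,0,0,0]]
  ]
}}

```text
time_s: 33.9
tool_pos: [444.1, 219.1, 51.8]
ee_rot: [0.718, 3.057, 0.015]
ft_force: [0.4, -0.4, -0.3]
finger_gap: 93.0
```

```bash
python3 go.py 444 219 43; python3 look.py q
```

```text
t 33.9 pos [444.1 219.1  51.8] jawyaw 63.5 q [ 0.36  0.5   1.92  0.01  0.71 -0.76] F [ 0.4 -0.4 -0.3] gap 93.0
to [444. 219.  43.] tool delta mm [ 0.  -0.3  8.8]
top [155.  228.7] crop origin 95 168
side [281.2 263. ] crop origin 221 202
```

View pics/c_q.png

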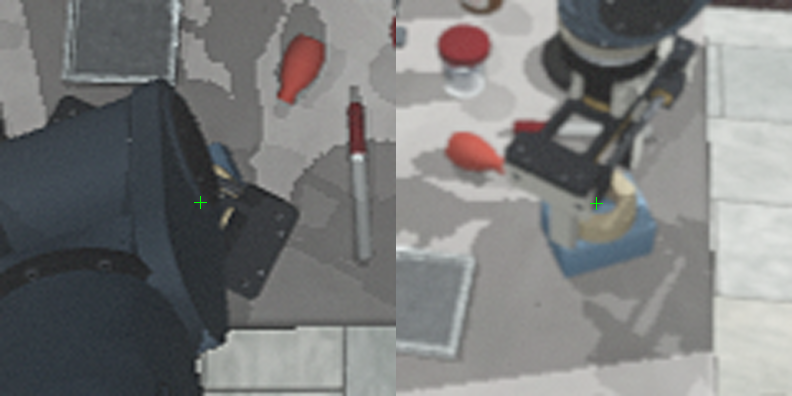

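Go to tip z ≈ 43.5 and close.

>>> {"fn": "step_arm", "kwargs": {
  "deltas": [
    [[-1,0,0,0.004,0],[-1,0,0,0.0035,0],[-1,0,0,0.001,0],[-1,0,0,0,0],[-0.5,0,0,0,0],[0.2,0,0,0,0],[1,0,0,0,0],[1,0,0,0,0],[1,0,0,0,0],[1,0,0,0,0]]
  ]
}}

```text
time_s: 35.25
tool_pos: [444.2, 219.2, 42.8]
ee_rot: [0.718, 3.056, 0.016]
ft_force: [-0.6, -0.2, -1.1]
finger_gap: 64.2
```

```bash
python3 go.py
```

```text
t 35.25 pos [444.2 219.2  42.8] jawyaw 63.5 q [ 0.36  0.52  1.93  0.01  0.69 -0.76] F [-0.6 -0.2 -1.1] gap 64.2
```

>>> {"fn": "step_arm", "kwargs": {
  "deltas": [
    [[1,0,0,0,0],[1,0,0,-0.003,0],[1,0,0,-0.008,0],[1,0,0,-0.015,0],[1,0,0,-0.02,0],[1,0,0,-0.02,0],[1,0,0,-0.02,0],[1,0,0,-0.01,0],[1,0,0,0,0],[1,0,0,0,0]]
  ]
}}

```text
time_s: 36.5
tool_pos: [443.9, 218.3, 146.5]
ee_rot: [0.718, 3.054, 0.018]
ft_force: [-0.2, 0.5, -0.9]
finger_gap: 64.8
```

```bash
python3 go.py 460.5 4 140; python3 look.py r
```

```text
t 36.5 pos [443.9 218.3 146.5] jawyaw 63.6 q [ 0.36  0.34  1.87  0.01  0.92 -0.76] F [-0.2  0.5 -0.9] gap 64.8
to [460.5   4.  140. ] tool delta mm [-110.4 -184.6    4.5]
top [146.1 227.7] crop origin 86 167
side [283.2 239. ] crop origin 223 179
```

View pics/c_r.png

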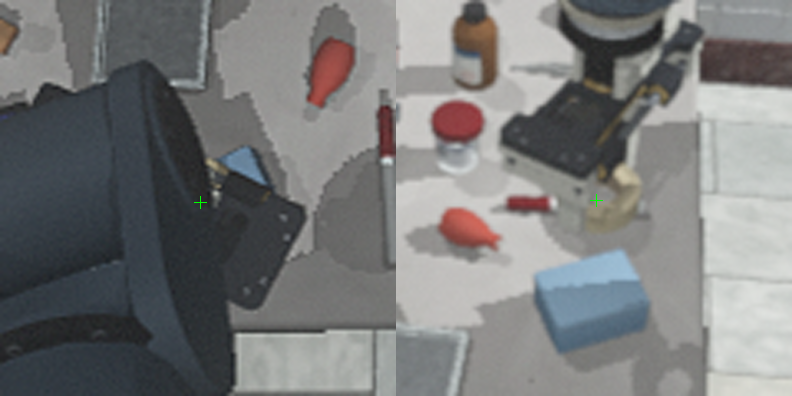

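>>> {"fn": "step_arm", "kwargs": {
  "deltas": [
    [[1,-0.007,-0.012,0,0],[1,-0.014,-0.024,0,0],[1,-0.017,-0.028,0,0],[1,-0.017,-0.028,0,0],[1,-0.017,-0.028,0,0],[1,-0.017,-0.028,0,0],[1,-0.013,-0.023,0,0],[1,-0.008,-0.014,0,0],[1,-0.002,-0.004,0,0],[1,0,0,0,0]]
  ]
}}

```text
time_s: 37.85
tool_pos: [457.1, -13.6, 140.9]
ee_rot: [-0.72, -3.056, -0.013]
ft_force: [0.5, 0.2, -1.0]
finger_gap: 64.4
```

```bash
python3 go.py 460.5 4 60; python3 look.py s
```

```text
t 37.85 pos [457.1 -13.6 140.9] jawyaw 63.5 q [-0.14  0.29  1.96  0.01  0.89 -1.25] F [ 0.5  0.2 -1. ] gap 64.4
to [460.5   4.   60. ] tool delta mm [ 4.5 16.6 81. ]
top [242.9 221.8] crop origin 182 161
side [282.1 185.6] crop origin 222 125
```

View pics/c_s.png

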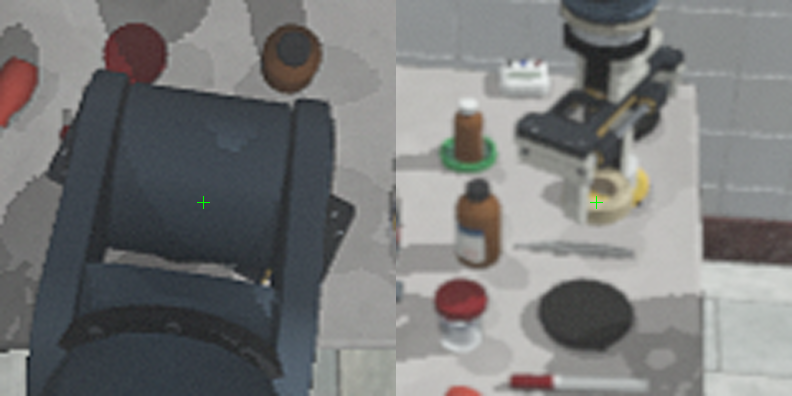

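>>> {"fn": "step_arm", "kwargs": {
  "deltas": [
    [[1,0.002,0.007,0.0,0],[1,0.002,0.007,0.006,0],[1,0.0,0.001,0.014,0],[1,0,0,0.017,0],[1,0,0,0.017,0],[1,0,0,0.014,0],[1,0,0,0.006,0],[1,0,0,0,0],[1,0,0,0,0],[1,0,0,0,0]]
  ]
}}

```text
time_s: 39.2
tool_pos: [460.1, 6.2, 61.8]
ee_rot: [-0.713, -3.057, -0.013]
ft_force: [-0.4, -0.3, -0.3]
finger_gap: 64.7
```

```bash
python3 go.py 460.5 3.5 20; python3 look.py t
```

```text
t 39.2 pos [460.1   6.2  61.8] jawyaw 63.7 q [-0.09  0.44  2.    0.01  0.7  -1.22] F [-0.4 -0.3 -0.3] gap 64.7
to [460.5   3.5  20. ] tool delta mm [-1.7 -2.6 41.8]
top [235.8 222.1] crop origin 175 162
side [279.6 208.7] crop origin 219 148
```

View pics/c_t.png

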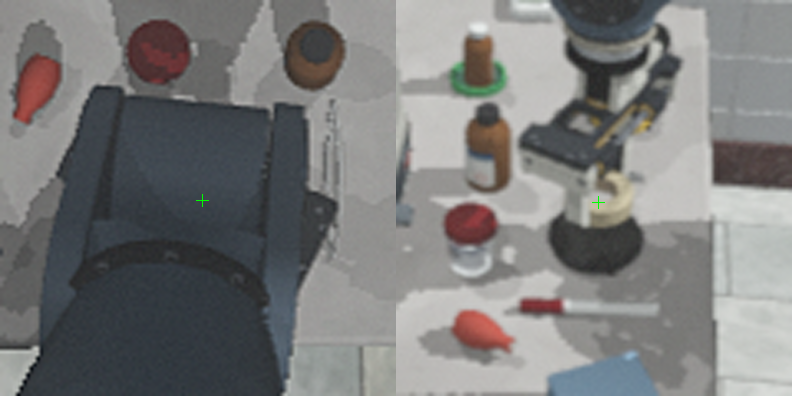

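>>> {"fn": "step_arm", "kwargs": {
  "deltas": [
    [[1,-0.0015,-0.0025,0.004,0],[1,0,0,0.01,0],[1,0,0,0.012,0],[1,0,0,0.008,0],[1,0,0,0.004,0],[1,0,0,0.001,0],[1,0,0,0,0],[1,0,0,0,0],[1,0,0,0,0],[1,0,0,0,0]]
  ]
}}

```text
time_s: 40.55
tool_pos: [460.5, 3.4, 20.2]
ee_rot: [-0.713, -3.057, -0.014]
ft_force: [1.0, 0.2, -0.2]
finger_gap: 64.5
```

```bash
python3 go.py 460.5 3.5 17
```

```text
t 40.55 pos [460.5   3.4  20.2] jawyaw 63.7 q [-0.1   0.52  2.02  0.02  0.61 -1.22] F [ 1.   0.2 -0.2] gap 64.5
to [460.5   3.5  17. ] tool delta mm [0.1 0.  3.2]
```

Underside is 2.8 below the tip; the contact should be near 16.8.

>>> {"fn": "step_arm", "kwargs": {
  "deltas": [
    [[1,0,0,0.0015,0],[1,0,0,0.001,0],[1,0,0,0.0006,0],[1,0,0,0.0004,0],[1,0,0,0,0],[1,0,0,0,0],[1,0,0,0,0],[1,0,0,0,0],[1,0,0,0,0],[1,0,0,0,0]]
  ]
}}

```text
time_s: 41.8
tool_pos: [460.5, 3.4, 16.9]
ee_rot: [-0.713, -3.057, -0.014]
ft_force: [-0.2, -0.3, 1.4]
finger_gap: 64.6
```

```bash
python3 go.py 460.5 3.5 17;python3 look.py u
```

```text
t 41.8 pos [460.5   3.4  16.9] jawyaw 63.7 q [-0.1   0.53  2.02  0.02  0.6  -1.22] F [-0.2 -0.3  1.4] gap 64.6
to [460.5   3.5  17. ] tool delta mm [ 0.1  0.  -0.1]
top [237.3 222.7] crop origin 177 162
side [278.8 218.3] crop origin 218 158
```

View pics/c_u.png

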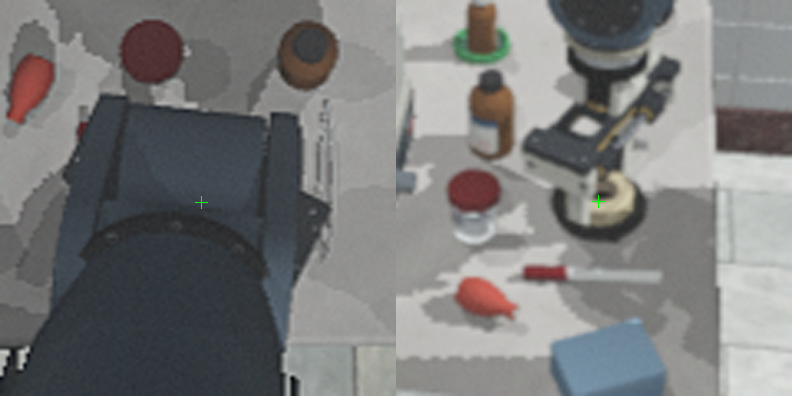

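>>> {"fn": "step_arm", "kwargs": {
  "deltas": [
    [[-0.42,0,0,0,0],[-0.5,0,0,0,0],[-1,0,0,0,0],[-1,0,0,0,0],[-1,0,0,0,0],[-1,0,0,-0.005,0],[-1,0,0,-0.015,0],[-1,0,0,-0.025,0],[-1,0,0,-0.03,0],[-1,0,0,-0.025,0]]
  ]
}}

```text
time_s: 43.15
tool_pos: [460.0, 2.6, 121.7]
ee_rot: [-0.713, -3.056, -0.013]
ft_force: [-0.1, 0.4, 0.7]
finger_gap: 92.7
```

>>> {"fn": "step_arm", "kwargs": {
  "deltas": [
    [[-1,0.005,0.01,-0.01,0],[-1,0.014,0.024,0,0],[-1,0.017,0.028,0,0],[-1,0.017,0.028,0,0],[-1,0.017,0.028,0,0],[-1,0.017,0.028,0,0],[-1,0.014,0.024,0,0],[-1,0.006,0.01,0,0],[-1,0,0,0,-0.1],[-1,0,0,0,-0.15]]
  ]
}}

```text
time_s: 44.4
tool_pos: [440.9, 221.7, 136.7]
ee_rot: [-0.316, -3.126, -0.013]
ft_force: [0.8, -0.6, -0.3]
finger_gap: 92.6
```

```bash
python3 go.py 443.5 217.5 120;python3 look.py v 237 223 279 220
```

```text
t 44.4 pos [440.9 221.7 136.7] jawyaw 78.4 q [ 0.37  0.36  1.88  0.01  0.91 -1.01] F [ 0.8 -0.6 -0.3] gap 92.6
to [443.5 217.5 120. ] tool delta mm [-3.4 -3.7 16.7]
top [145.8 229. ] crop origin 177 163
side [284.  242.6] crop origin 219 160
```

View pics/c_v.png

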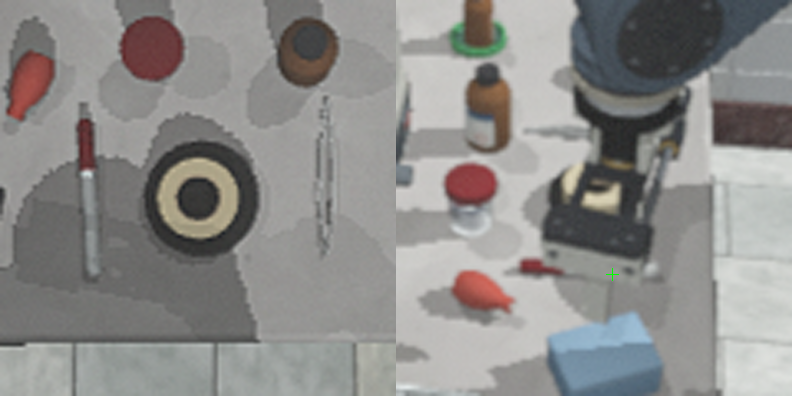

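Run:
```python
from h import *
from scipy.optimize import minimize
im=cv2.imread('pics/side_v.png'); hsv=cv2.cvtColor(im,cv2.COLOR_BGR2HSV).astype(int)
m=(hsv[...,0]>95)&(hsv[...,0]<120)&(hsv[...,1]>75)
m[:252]=0;m[292:]=0;m[:,:255]=0;m[:,306:]=0
n,l,st,_=cv2.connectedComponentsWithStats(m.astype(np.uint8)); k=1+np.argmax(st[1:,4]); m=l==k; print(st[k])
S=8; M=np.repeat(np.repeat(m[250:295,255:306],S,0),S,1)
def rect(p,z):
    c,s=np.cos(p[2]),np.sin(p[2]); q=np.array([[42,31],[-42,31],[-42,-31],[42,-31]])@np.array([[c,s],[-s,c]])+p[:2]; return np.c_[q,np.full(4,z)]
def cost(p):
    q=proj('side',np.r_[rect(p,0),rect(p,40)]); q=((q-[255,250]+.5)*S-.5)
    o=np.zeros(M.shape,np.uint8); cv2.fillConvexPoly(o,cv2.convexHull(np.round(q*16).astype(np.int32)),1,shift=4)
    return (M!=o.astype(bool)).sum()/S/S
p=np.array([443,218,.43]); print(cost(p))
r=minimize(cost,p,method='Nelder-Mead',options=dict(initial_simplex=[p,p+[5,0,0],p+[0,5,0],p+[0,0,.15]])); print(r.x,r.fun)
```

```text
[267 270  31  15 133]
728.703125
[4.41287094e+02 2.19549516e+02 4.39223283e-02] 686.890625
```

```bash
cat > boxfit.py <<'E'
from h import *
import sys
from scipy.optimize import minimize
im=cv2.imread(sys.argv[1]); x0,y0,x1,y1=255,245,310,298
c=im[y0:y1,x0:x1]; hsv=cv2.cvtColor(c,cv2.COLOR_BGR2HSV).astype(int)
m=(hsv[...,0]>95)&(hsv[...,0]<120)&(hsv[...,1]>float(sys.argv[2]))
n,l,st,_=cv2.connectedComponentsWithStats(m.astype(np.uint8)); k=1+np.argmax(st[1:,4]); m=l==k; print(st[k])
S=8; M=np.repeat(np.repeat(m,S,0),S,1)
def rect(p,z):
    cc,s=np.cos(p[2]),np.sin(p[2]); q=np.array([[42,31],[-42,31],[-42,-31],[42,-31]])@np.array([[cc,s],[-s,cc]])+p[:2]; return np.c_[q,np.full(4,z)]
def rend(p):
    q=proj('side',np.r_[rect(p,0),rect(p,40)]); q=((q-[x0,y0]+.5)*S-.5)
    o=np.zeros(M.shape,np.uint8); cv2.fillConvexPoly(o,cv2.convexHull(np.round(q*16).astype(np.int32)),1,shift=4); return o.astype(bool)
cost=lambda p:(M!=rend(p)).sum()/S/S
p=np.array([443,218,.43]); print(cost(p))
r=minimize(cost,p,method='Nelder-Mead',options=dict(initial_simplex=[p,p+[5,0,0],p+[0,5,0],p+[0,0,.15]])); print(r.x,r.fun)
v=cv2.resize(c,None,fx=S,fy=S,interpolation=0)
w=v.copy(); w[cv2.morphologyEx(rend(r.x).astype(np.uint8),cv2.MORPH_GRADIENT,np.ones((3,3)))>0]=(0,255,0)
w[cv2.morphologyEx(M.astype(np.uint8),cv2.MORPH_GRADIENT,np.ones((2,2)))>0]=(0,0,255)
cv2.imwrite('pics/bf.png',np.hstack([v,w])[:, :800])
cv2.imwrite('pics/bf.png',cv2.resize(np.hstack([v,w]),(800,385)))
E
python3 boxfit.py pics/side_v.png 45
```

```text
[ 10  10  35  31 756]
107.859375
[4.41147235e+02 2.15477719e+02 3.79249568e-01] 98.3125
```

View pics/bf.png

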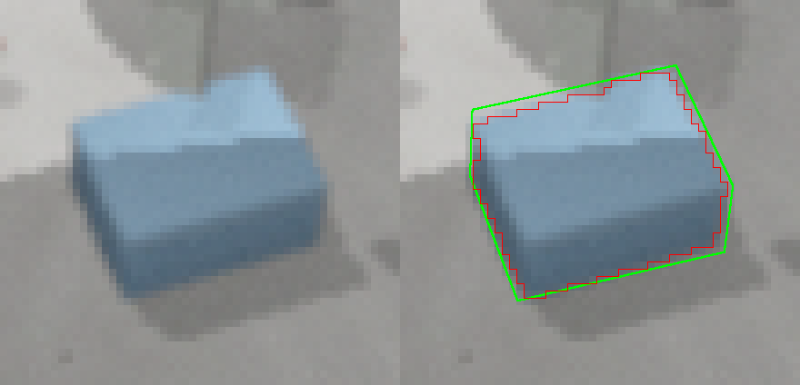

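>>> {"fn": "step_arm", "kwargs": {
  "deltas": [
    [[-1,0,0,0,-0.1],[-1,0,0,0,-0.15],[-1,0,0,0,-0.15],[-1,0,0,0,-0.15],[-1,0,0,0,-0.05],[-1,0,0,0,0],[-1,0,0,0,0],[-1,0,0,0,0],[-1,0,0,0,0],[-1,0,0,0,0]]
  ]
}}

```text
time_s: 45.75
tool_pos: [440.3, 219.8, 136.5]
ee_rot: [-0.598, 3.083, 0.012]
ft_force: [-0.8, 0.1, 1.3]
finger_gap: 93.3
```

```bash
python3 go.py 442.5 217 60 442.5 217 12;python3 look.py w
```

```text
t 45.75 pos [440.3 219.8 136.5] jawyaw 111.9 q [ 0.36  0.35  1.88  0.01  0.91 -1.6 ] F [-0.8  0.1  1.3] gap 93.3
to [442.5 217.   60. ] tool delta mm [-0.8 -3.9 76.5]
to [442.5 217.   12. ] tool delta mm [ 0.1 -0.3 48. ]
top [146.5 229.3] crop origin 86 169
side [284.3 242.2] crop origin 224 182
```

View pics/c_w.png

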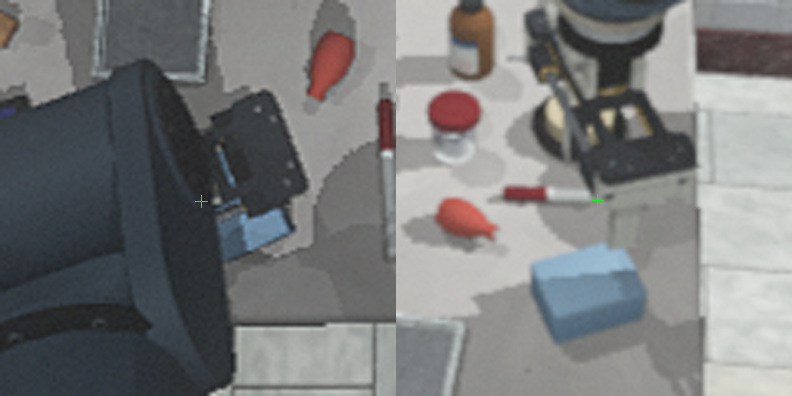

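>>> {"fn": "step_arm", "kwargs": {
  "deltas": [
    [[-1,0,-0.004,0,0],[-1,0,0,0.006,0],[-1,0,0,0.014,0],[-1,0,0,0.017,0],[-1,0,0,0.017,0],[-1,0,0,0.014,0],[-1,0,0,0.008,0],[-1,0,0,0,0],[-1,0,0,0,0],[-1,0,0,0,0]]
  ]
}}

```text
time_s: 47.1
tool_pos: [441.4, 216.2, 54.9]
ee_rot: [0.598, -3.084, -0.012]
ft_force: [-0.3, 0.5, -0.2]
finger_gap: 92.9
```

```bash
python3 go.py 442.5 217 12;python3 look.py x
```

```text
t 47.1 pos [441.4 216.2  54.9] jawyaw 111.9 q [ 0.36  0.49  1.93  0.01  0.72 -1.61] F [-0.3  0.5 -0.2] gap 92.9
to [442.5 217.   12. ] tool delta mm [-1.3 -0.  42.9]
top [155.8 229.7] crop origin 95 169
side [282.3 261.5] crop origin 222 201
```

View pics/c_x.png

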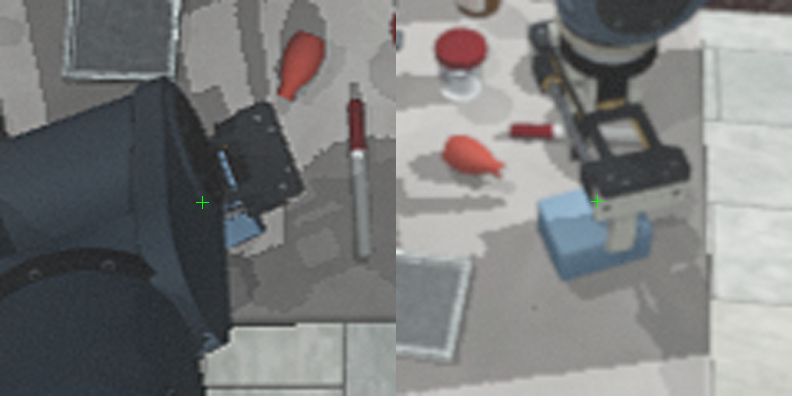

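>>> {"fn": "step_arm", "kwargs": {
  "deltas": [
    [[-1,-0.001,0,0.005,0],[-1,0,0,0.01,0],[-1,0,0,0.011,0],[-1,0,0,0.008,0],[-1,0,0,0.004,0],[-1,0,0,0.001,0],[-1,0,0,0,0],[-1,0,0,0,0],[-1,0,0,0,0],[-1,0,0,0,0]]
  ]
}}

```text
time_s: 48.45
tool_pos: [442.5, 217.0, 13.4]
ee_rot: [-0.598, 3.084, 0.012]
ft_force: [0.3, -1.4, -0.3]
finger_gap: 93.2
```

```bash
python3 go.py 442.5 217 12
```

```text
t 48.45 pos [442.5 217.   13.4] jawyaw 111.9 q [ 0.36  0.57  1.94  0.01  0.63 -1.61] F [ 0.3 -1.4 -0.3] gap 93.2
to [442.5 217.   12. ] tool delta mm [-0.   0.   1.4]
```

>>> {"fn": "step_arm", "kwargs": {
  "deltas": [
    [[-1,0,0,0,0],[-0.5,0,0,0,0],[-0.2,0,0,0,0],[0.2,0,0,0,0],[1,0,0,0,0],[1,0,0,0,0],[1,0,0,0,0],[1,0,0,0,0],[1,0,0,0,0],[1,0,0,0,0]]
  ],
  "grip_force": 30
}}

```text
time_s: 49.7
tool_pos: [442.6, 217.0, 13.5]
ee_rot: [-0.597, 3.084, 0.012]
ft_force: [-1.4, 1.0, -0.2]
finger_gap: 62.1
```

```bash
python3 go.py 442.5 217 100
```

```text
t 49.7 pos [442.6 217.   13.5] jawyaw 111.9 q [ 0.36  0.57  1.94  0.01  0.63 -1.61] F [-1.4  1.  -0.2] gap 62.1
to [442.5 217.  100. ] tool delta mm [ -0.1   0.6 -86.5]
```

>>> {"fn": "step_arm", "kwargs": {
  "deltas": [
    [[1,0,0,-0.003,0],[1,0,0,-0.008,0],[1,0,0,-0.014,0],[1,0,0,-0.016,0],[1,0,0,-0.016,0.05],[1,0,0,-0.012,0.1],[1,0,0,-0.005,0.12],[1,0,0,0,0.1],[1,0,0,0,0.05],[1,0,0,0,0]]
  ]
}}

```text
time_s: 50.95
tool_pos: [443.7, 216.8, 98.6]
ee_rot: [0.079, 3.136, 0.015]
ft_force: [0.2, -0.5, -1.1]
finger_gap: 61.9
```

```bash
python3 go.py 603 297 90;python3 look.py y
```

```text
t 50.95 pos [443.7 216.8  98.6] jawyaw 87.1 q [ 0.36  0.42  1.91  0.01  0.81 -1.17] F [ 0.2 -0.5 -1.1] gap 61.9
to [603. 297.  90.] tool delta mm [-155.    88.    10.1]
top [151.6 228.3] crop origin 91 168
side [282.3 251. ] crop origin 222 191
```

View pics/c_y.png

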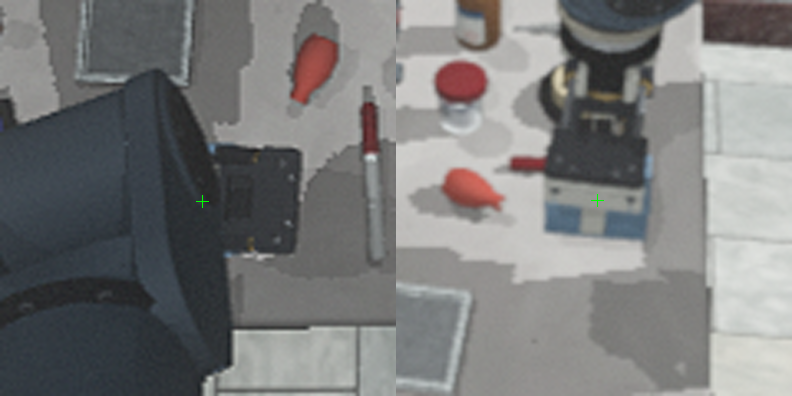

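>>> {"fn": "step_arm", "kwargs": {
  "deltas": [
    [[1,-0.009,0.005,0,0],[1,-0.018,0.01,0,0],[1,-0.023,0.013,0,0],[1,-0.023,0.013,0,0],[1,-0.023,0.013,0,0],[1,-0.023,0.013,0,0],[1,-0.018,0.011,0,0],[1,-0.01,0.006,0,0],[1,-0.003,0.001,0,0],[1,0,0,0,0]]
  ]
}}

```text
time_s: 52.3
tool_pos: [605.9, 299.0, 99.2]
ee_rot: [0.068, 3.136, 0.015]
ft_force: [-0.5, -0.1, -2.4]
finger_gap: 61.9
```

```bash
python3 go.py 603 297 50;python3 look.py z
```

```text
t 52.3 pos [605.9 299.   99.2] jawyaw 87.5 q [ 0.39  0.7   1.4   0.01  1.04 -1.15] F [-0.5 -0.1 -2.4] gap 61.9
to [603. 297.  50.] tool delta mm [ 3.1 -2.6 49.1]
top [121.2 165. ] crop origin 61 105
side [217.3 269.9] crop origin 157 209
```

View pics/c_z.png

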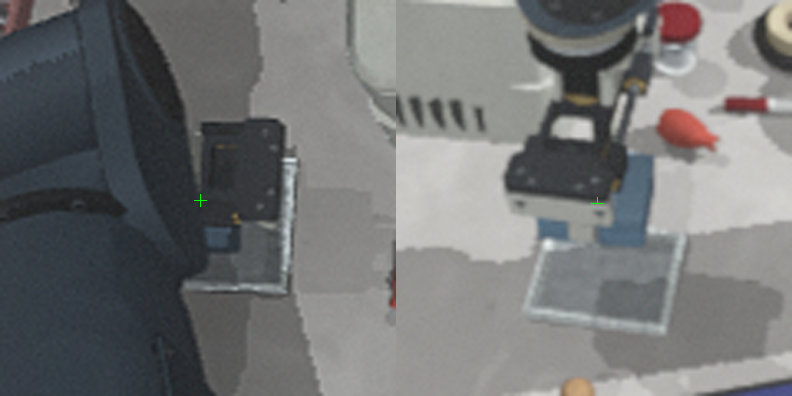

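>>> {"fn": "step_arm", "kwargs": {
  "deltas": [
    [[1,0.003,-0.0025,0,0],[1,0,0,0.006,0],[1,0,0,0.012,0],[1,0,0,0.015,0],[1,0,0,0.014,0],[1,0,0,0.009,0],[1,0,0,0.004,0],[1,0,0,0,0],[1,0,0,0,0],[1,0,0,0,0]]
  ]
}}

```text
time_s: 53.65
tool_pos: [601.9, 296.6, 34.8]
ee_rot: [0.068, 3.137, 0.014]
ft_force: [0.3, 0.6, -1.8]
finger_gap: 61.8
```

```bash
python3 go.py 603 297 17.5;python3 look.py za
```

```text
t 53.65 pos [601.9 296.6  34.8] jawyaw 87.5 q [ 0.39  0.77  1.44  0.01  0.92 -1.15] F [ 0.3  0.6 -1.8] gap 61.8
to [603.  297.   17.5] tool delta mm [-1.   0.3 17.3]
top [129.5 170.9] crop origin 69 110
side [220.2 284.9] crop origin 160 224
```

View pics/c_za.png

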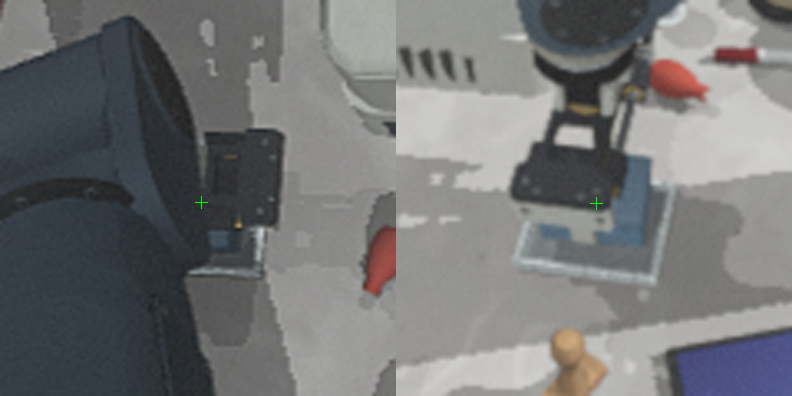

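>>> {"fn": "step_arm", "kwargs": {
  "deltas": [
    [[1,-0.001,0,0.004,0],[1,0,0,0.006,0],[1,0,0,0.004,0],[1,0,0,0.002,0],[1,0,0,0,0],[1,0,0,0,0],[1,0,0,0,0],[1,0,0,0,0],[1,0,0,0,0],[1,0,0,0,0]]
  ]
}}

```text
time_s: 55.0
tool_pos: [603.1, 296.7, 17.8]
ee_rot: [0.068, 3.137, 0.015]
ft_force: [0.2, -0.2, -1.8]
finger_gap: 61.8
```

```bash
python3 go.py 603 297 17.5;python3 look.py zb
```

```text
t 55.0 pos [603.1 296.7  17.8] jawyaw 87.5 q [ 0.39  0.8   1.44  0.01  0.9  -1.15] F [ 0.2 -0.2 -1.8] gap 61.8
to [603.  297.   17.5] tool delta mm [0.1 0.2 0.3]
top [131.4 171.5] crop origin 71 111
side [220.1 288.8] crop origin 160 228
```

View pics/c_zb.png

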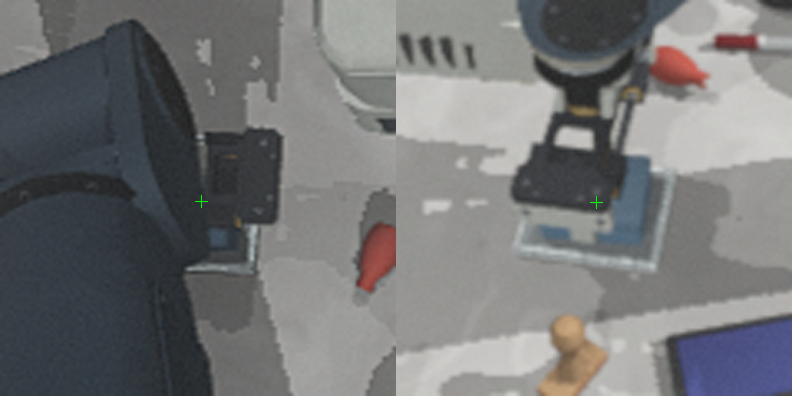

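Touch down gently, release, rise.

>>> {"fn": "step_arm", "kwargs": {
  "deltas": [
    [[1,0,0,0.0006,0],[1,0,0,0.0004,0],[1,0,0,0,0],[-0.36,0,0,0,0],[-0.45,0,0,0,0],[-1,0,0,0,0],[-1,0,0,0,0],[-1,0,0,0,0],[-1,0,0,-0.006,0],[-1,0,0,-0.015,0]]
  ]
}}

```text
time_s: 56.35
tool_pos: [602.8, 296.5, 38.4]
ee_rot: [0.068, 3.138, 0.014]
ft_force: [0.7, -0.4, 0.9]
finger_gap: 92.8
```

>>> {"fn": "step_arm", "kwargs": {
  "deltas": [
    [[-1,0,0,-0.025,0],[-1,0,0,-0.03,0],[-1,0,0,-0.03,0],[-1,0.01,0,-0.02,0],[-1,0.03,0,0,0],[-1,0.04,0,0,0],[-1,0.04,0,0,0],[-1,0.04,0,0,0],[-1,0.03,0,0,0],[-1,0.01,0,0,0]]
  ]
}}

```text
time_s: 57.6
tool_pos: [399.6, 305.0, 157.9]
ee_rot: [0.069, 3.124, 0.025]
ft_force: [-0.1, 1.2, 0.2]
finger_gap: 93.2
```

```bash
python3 go.py;python3 look.py zc 132 172 220 290
```

```text
t 57.6 pos [399.6 305.  157.9] jawyaw 87.5 q [ 0.56  0.33  1.85  0.01  0.94 -0.97] F [-0.1  1.2  0.2] gap 93.2
top [107.4 246.7] crop origin 72 112
side [299.9 263.5] crop origin 160 230
```

View pics/c_zc.png

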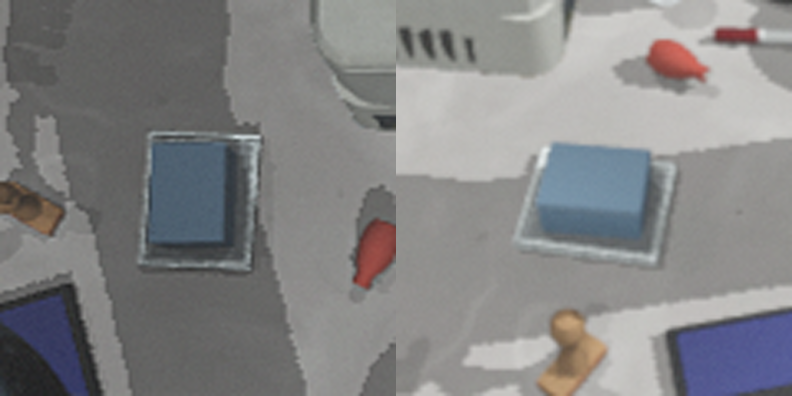

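View pics/side_zc.png

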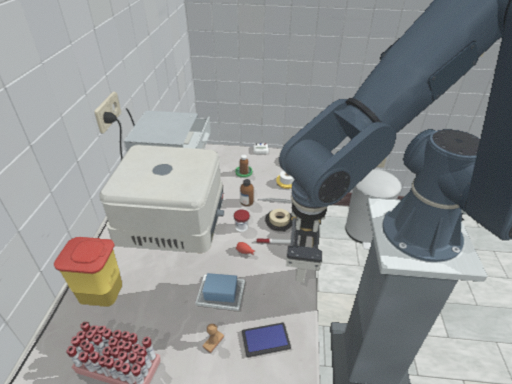

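Run:
```python
from h import *
def rect(cx,cy,yaw,a,b,z):
    R=np.array([[np.cos(yaw),-np.sin(yaw)],[np.sin(yaw),np.cos(yaw)]])
    p=np.array([[a,b],[-a,b],[-a,-b],[a,-b]])/2@R.T+[cx,cy]; return np.c_[p,np.full(4,z)]
out=[]
for n,(x0,y0) in dict(top=(97,142),side=(185,260)).items():
    im=cv2.resize(cv2.imread(f'pics/{n}_zc.png')[y0:y0+70,x0:x0+70],None,fx=5.6,fy=5.6,interpolation=2)
    for C,c in((rect(603,297,-.04,84,62,44),(0,255,0)),(rect(603,297,-.04,84,62,4),(0,255,255)),(rect(603,297,-.04,108,86,10),(0,0,255))):
        cv2.polylines(im,[np.round((proj(n,C)-[x0,y0]+.5)*5.6).astype(int)],True,c,1,cv2.LINE_AA)
    out.append(im)
cv2.imwrite('pics/fin.png',np.hstack(out))
```

```text
(no output)
```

View pics/fin.png

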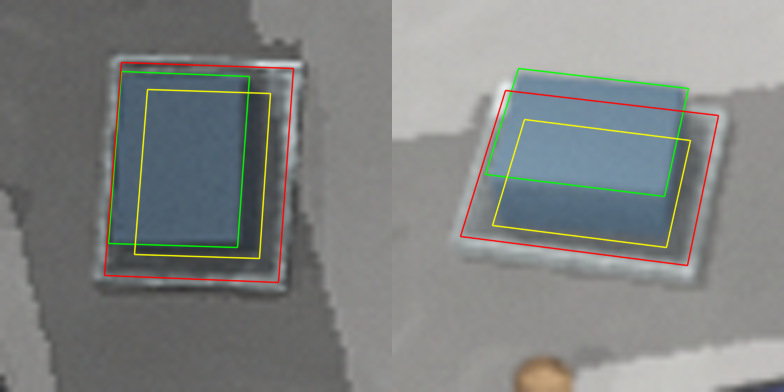

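View pics/top_zc.png

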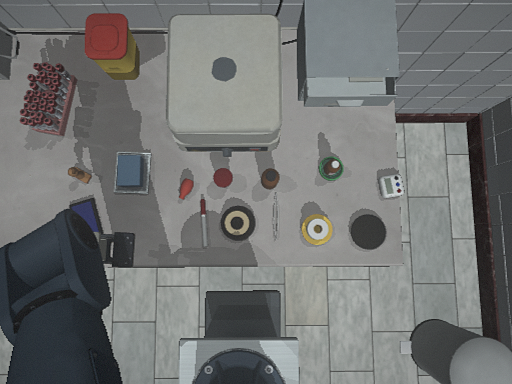

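>>> {"fn": "step_arm", "kwargs": {
  "deltas": [
    [[-1,0,0,0,0],[-1,0,0,0,0],[-1,0,0,0,0],[-1,0,0,0,0],[-1,0,0,0,0],[-1,0,0,0,0],[-1,0,0,0,0],[-1,0,0,0,0],[-1,0,0,0,0],[-1,0,0,0,0]]
  ]
}}

```text
time_s: 58.95
tool_pos: [403.3, 305.0, 157.8]
ee_rot: [0.072, 3.123, 0.025]
ft_force: [0.4, 0.1, 0.3]
finger_gap: 92.9
```

```bash
python3 go.py; python3 -c "
from cell import ctrl
print(ctrl.hand_in())"
```

```text
t 58.95 pos [403.3 305.  157.8] jawyaw 87.4 q [ 0.55  0.34  1.84  0.    0.94 -0.97] F [0.4 0.1 0.3] gap 92.9
the job is handed in; nothing more can be done
None
```

I took the pile apart from the top down and put each thing in its place. The job was handed in at about 59 s of the 112 s allowed.

- **Placing:** The small bottle stands upright in the green holder. The label roll is in the middle of the yellow stand. The tape roll is in the middle of the black stand farthest to the robot's left, at about (460, 4). The slide box lies flat in the metal tray, its long side along the tray's long side.
- **Last checks:** In the final pictures the box matches where I expected it at tray-floor height, inside the walls. The tall bottle and the red-lidded cup were still standing. The gripper was open, and the tool tip was about 160 mm above the bench, clear of everything. The wrist forces I read stayed within about 3 N.
- **Disagreement:** The side camera put things about 4–5 mm farther to the robot's left than the top camera did. I put this down mostly to calibration and to the stands' near walls showing in the side view. I relied mainly on the top camera, and every grasp and placing came out as planned.

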